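# Load the marble-painting shaker and pin it shut

### The arm

A 6-joint arm with a two-finger parallel gripper is mounted at the origin on the work surface. World frame = base frame: x ahead of the robot, y to its left, z up, the work surface at z = 0. Lengths are in m, angles in rad, forces in N, time in s.
With the tool pointing down it reaches from about 0.275 to 0.725 m from the base axis. Payload 15.9 kg.
Tool frame: the origin (TCP) lies at the very end of the fingers, on their centre line; the grasp point (between the pads) lies r.grip_depth behind it (r.grip_depth is the distance from the TCP to the grasp point, in m); z points along the fingers, x is the direction in which the jaws open and shut, and the axes are right-handed (so a half turn about z gives the same grasp; the last joint's range is limited). The gripper opens to 85 mm and grips with 20 to 120 N. Pads are 22 mm wide; open, the fingers measure 114 mm over their backs; the gripper's body (76 mm by 85 mm) begins 54 mm behind the grasp point. The pads swing forward as they close: fully open they stand 13 mm farther back than shut.
Start: joints at [-1.204, 0.213, -0.034, 1.323, 0, 1.571], TCP at [0.179, -0.467, 0.231] pointing down, gripper open.
Joint ranges: [-2.98, 2.98], [-0.74, 1.72], [-1.14, 1.35], [-2.1, 2.04], [-1.57, 1.44], [-3.14, 3.14]. Speed limits (rad/s): [1.89, 1.89, 2.39, 2.57, 3.14, 3.14].

### API

Orientations are given as a unit quaternion [w, x, y, z].
In Python, from rig import r, cams, close_job gives the robot as it stands.
- The arm moves only by the tool play_rows, never from a script. Its argument "commands" is a list of rows, each an object with "offset": the shift along the tool's x, y, z in mm, a list of three; "yaw": the turn about the tool's z in degrees. A call has 1 to 12 rows; each row shifts and turns the commanded pose from where the row before left it, along the tool's axes as they then stand; what a row does not reach is not made up. A row lasts 1/12 s, in which the tool goes at most 41.7 mm and 7.16 degrees, less where a joint would pass 70% of its speed; a pose out of reach is approached as far as the arm can. A call is refused whole if a number of a shift passes 41.7 or a number of a turn 7.16, either way. A call with a gripper value outside its range is refused whole. "grip" is the opening, from 0 (shut) to 1 (fully open), set as the call begins (left out, the last holds). The fingers move at their own pace and stop on an object; "grip_force" is the grip in N (left out, the last holds). Time passes only in rows, so rows that do not move let the fingers close. It gives the time, the measured TCP pose, the force and the opening at its end, in the units of the state.
- r.get_obs(): the state, without advancing time (a new reading comes with each control period).
- cams.camera(name): name is "side" or "top" or "wrist"; returns the picture (384x512x3 uint8, red, green, blue); there is no depth.
- cams.calibration(name): a dict with "camera_matrix" (3x3 intrinsics, pixels), "dist_coeffs" ([k1, k2, p1, p2, k3] as OpenCV has them; the pictures are not rectified), "R" (3x3) and "t" (3): a world point X has camera coordinates R X + t. Camera axes: x right, y down, z forward; pixel columns grow to the right and rows downward; lengths in m; the calibration is good to about 2 mm. A picture is of the moment at which its call begins: read the wrist's pose just before it. calibration takes no time and is no camera call; for the wrist camera it gives the pose at the moment of the call.
- close_job(): hands the job in, once; it reports no verdict.
The state is a dict: "clock": time; "q": joint angles; "qvel": joint speeds; "joint_torque": joint torques, N m; "tcp_pos": TCP position; "tool_rot": TCP orientation; "ft_force": force on the tool from outside, world axes, zero at the start; "moment": the same for the moment, N m; "finger_gap": opening from 0.0 (shut) to 1.0 (fully open).
Only numpy, scipy, OpenCV 4.12 (cv2) and the standard library are available. Lean on these libraries where they do the work, as an engineer would, in place of code of your own. Each camera call takes 0.05 s, during which the arm holds its last target. There are 200 camera calls.

### The job

Get the marble-painting shaker ready for shaking: pour all six marbles from the scoop into its open lower half, then swing the upper half shut, and only then push the loose steel pin down through the aligned holes of the two steel ears until its collar is home on the upper ear. Finish while still holding the pin in the gripper and pushing it firmly down (about 10 N), so that the halves stay pressed shut: do not let go. Leave the small jar, the bowl and the brush where they are.

Things in the scene. Friction and masses are not known exactly. Their poses are not given: they have to be found in the camera images.
- cavity (a point): Centre of the inner floor of the lower half of the shaker, 25 mm above the table. The shaker is fixed; its lower half is a square open plywood tray, outside 130 x 130 mm, walls 6 mm thick, inside 118 x 118 mm and 40 mm deep, rim 65 mm above the table. Axes as for shaker.
- pin_hole (a point): Centre of the mouth of the vertical 13 mm through hole (2 mm chamfer) in the lower half's steel ear, level with the rim, 65 mm above the table, 92.5 mm from cavity along its -y axis. The ear is 50 mm (x) by 55 mm (y). With the shaker shut, the upper half's 8 mm thick ear, with a like hole, lies on it, so the upper mouth is then 73 mm above the table.
- lid (a joint): Opening angle of the upper half in rad: 0 = shut on the lower half, 1.57 = standing upright on the hinge side, more = leaning outward. Hinge line: along shaker x, at rim height, 65 mm from cavity along +y. A stiff hinge (0.28 N m friction) that stays where it is left. The upper half weighs 0.25 kg, 130 x 130 mm and 20 mm thick (hollow beneath), so shut its top lies 85 mm above the table.
- lid_edge (a point): Middle of the free edge of the upper half's outer (top) face, 130 mm from the hinge line and 20 mm out from the rim plane. The steel ear of the upper half (50 mm wide along the hinge direction, 8 mm thick, flush with its rim plane) reaches 55 mm farther out beyond this edge.
- scoop_handle (a point): Grip point on the scoop's upright square handle post: 16 x 16 mm, from the table to 88 mm up; this point lies on its axis, 68 mm above the scoop's underside. Above 30 mm height the post is free all round: the bowl's rear wall begins 27 mm from the post's face. Axes: x from the lip towards the handle, z up.
- scoop: The loose pouring scoop, 0.15 kg, origin under its bowl, axes as scoop_handle: an aluminium bowl 78 mm wide (70 inside) and 50 mm tall, open on top, with a pouring lip that slopes up at 45 degrees at the end opposite the handle; sides and rear upright. It holds the six marbles.
- scoop_lip (a point): Middle of the scoop's pouring edge, 160 mm from the handle along -x of scoop_handle and 48 mm above the scoop's underside. Tipped lip-down by some 75 to 85 degrees the scoop empties by rolling.
- pin_grip (a point): Middle of the upright round grip of the loose steel pin: grip 16 mm diameter, 36 mm tall (18 mm above and below this point). Pin 0.06 kg; it starts upright in a hole of a fixed wooden rest block, 70 x 70 mm and 40 mm tall, its collar resting on the block.
- pin_collar (a point): Underside of the pin's 26 mm wide, 4 mm thick collar, on the axis, 22 mm below pin_grip.
- pin_tip (a point): Lower tip of the pin's shank, 36 mm below the collar's underside. The shank is 10 mm in diameter with a tapered end.
- pin: The pin itself, origin at its tip, z along it towards the grip.
- shaker: Lower half of the shaker, origin under the centre of the tray at table level. z points up; x is parallel to the hinge and points away from the robot and to its left; +y is towards the hinge side, -y towards the steel ear with the pin hole.
- marble0_center (a point): Centre of a marble, 20 mm diameter, 10 g, all six alike; starts in the scoop.
- marble1_center (a point): Centre of a marble, 20 mm diameter, 10 g, all six alike; starts in the scoop.
- marble2_center (a point): Centre of a marble, 20 mm diameter, 10 g, all six alike; starts in the scoop.
- marble3_center (a point): Centre of a marble, 20 mm diameter, 10 g, all six alike; starts in the scoop.
- marble4_center (a point): Centre of a marble, 20 mm diameter, 10 g, all six alike; starts in the scoop.
- marble5_center (a point): Centre of a marble, 20 mm diameter, 10 g, all six alike; starts in the scoop.
- tub: Bystander to leave alone: grey plastic bowl, 84 mm across, 55 tall.
- brush: Bystander to leave alone: paint brush lying on the table.
- jar: Bystander to leave alone: glass jar, 60 mm diameter, 70 tall.
Mind the look-alikes: they are no part of the job. What is shaped like the scoop but green or yellow is not meant. What is shaped like the shaker but red is not meant.

How it is judged:
By the outcome, as a careful person would: the job done as asked, in the order asked, and still so for the second after the job is handed in, while the arm keeps its last pose, push and grip.
It also fails if it takes over 72 s, if anything falls off the work surface, if the arm or the gripper's body presses on something with over 40 N, if the wrist force passes 120 N, or if a joint passes its speed limit or range.

## Working session

There is one attempt and no reset: what is moved stays moved. The work goes in short steps, Python scripts to look and compute and a tool call to move; the robot and the scene stay as the last step left them, time stands still between calls to the robot, and variables do not carry over. Pictures are saved under pics/ and viewed, about 8 in all and at most 12, crops included, and the job is handed in when it is done.

Besides the shell and the picture viewer there is one more tool, called after "Emit:" by a JSON object that holds its "op" and its "data". play_rows: Moves the arm, as the interface text tells. Its arguments: {"type":"object","properties":{"commands":{"type":"array"},"grip":{"type":"number"},"grip_force":{"type":"number"}},"required":["commands"]}

```bash
ls; mkdir -p pics
python3 - <<'E'
from rig import r,cams
import cv2,numpy as np
for n in ("top","side"):
    im=cams.camera(n); cv2.imwrite(f"pics/{n}0.png",im[:,:,::-1])
    c=cams.calibration(n); print(n,c)
print(r.get_obs(), r.grip_depth)
E
```

```text
pics
top {'camera_matrix': array([[481.42299676,   0.        , 249.77057183],
       [  0.        , 481.42299676, 189.03020501],
       [  0.        ,   0.        ,   1.        ]]), 'dist_coeffs': array([-0.00545343,  0.        ,  0.        ,  0.        ,  0.        ]), 'R': array([[-0.01907708, -0.99962159, -0.01981751],
       [-0.99073629,  0.02156558, -0.13407661],
       [ 0.13445325,  0.01707613, -0.99077279]]), 't': array([-0.02796234,  0.43743065,  1.7049958 ])}
side {'camera_matrix': array([[397.60173716,   0.        , 249.72347867],
       [  0.        , 397.60173716, 190.93811733],
       [  0.        ,   0.        ,   1.        ]]), 'dist_coeffs': array([-0.01192958,  0.        ,  0.        ,  0.        ,  0.        ]), 'R': array([[-0.83735835, -0.54640464, -0.01652145],
       [-0.33780516,  0.54097108, -0.77021943],
       [ 0.4297891 , -0.63936864, -0.63756496]]), 't': array([0.31531668, 0.22161204, 1.14641256])}
{'clock': 0.1, 'q': array([-1.20401851e+00,  2.13292665e-01, -3.50140251e-02,  1.32353327e+00,
        1.34599770e-05,  1.57081846e+00]), 'qvel': array([-2.70803761e-04, -6.57669846e-05,  2.60757112e-03, -1.74410122e-05,
        8.31318968e-04, -1.12805528e-03]), 'joint_torque': array([-9.06261630e-04, -6.87249112e+01,  4.87805092e+01,  1.22303676e-02,
       -1.76577478e-04, -3.39756127e-05]), 'tcp_pos': array([ 0.17918894, -0.46643064,  0.23086579]), 'tool_rot': array([-3.01045667e-04,  8.24193059e-01, -5.66308688e-01, -4.26271605e-04]), 'ft_force': array([-0.06494979, -0.47154118, -0.50136941]), 'moment': array([-0.01585457,  0.00385137, -0.001596  ]), 'finger_gap': 0.9997266469530337} 0.0187
```

View pics/top0.png

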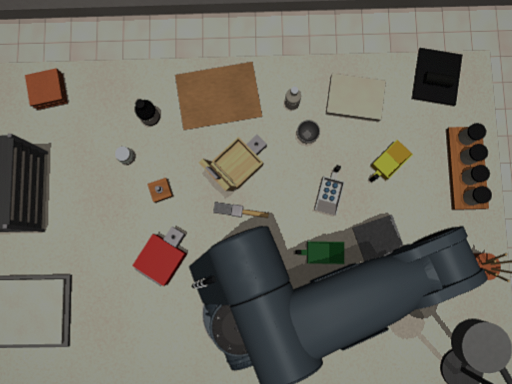

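View pics/side0.png

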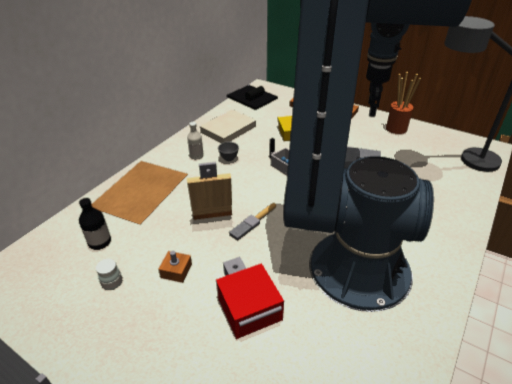

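Run:
```python
import cv2,numpy as np
im=cv2.imread("pics/top0.png")
a=cv2.resize(im[125:215,190:350],None,fx=5,fy=5,interpolation=cv2.INTER_CUBIC)
b=cv2.resize(im[165:215,135:185],None,fx=3,fy=3,interpolation=cv2.INTER_CUBIC)
out=np.zeros((600,800,3),np.uint8); out[:450]=a; out[450:600,:150]=b
s=cv2.imread("pics/side0.png"); c=cv2.resize(s[155:225,180:310],None,fx=2.1,fy=2.1); out[450:450+c.shape[0],200:200+c.shape[1]]=c[:150]
for x in range(200,350,10): cv2.putText(out,str(x),((x-190)*5,8),0,.3,(0,0,255),1)
for y in range(130,215,10): cv2.putText(out,str(y),(0,(y-125)*5),0,.3,(0,0,255),1)
cv2.imwrite("pics/crop1.png",out)
```

```text
(no output)
```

View pics/crop1.png

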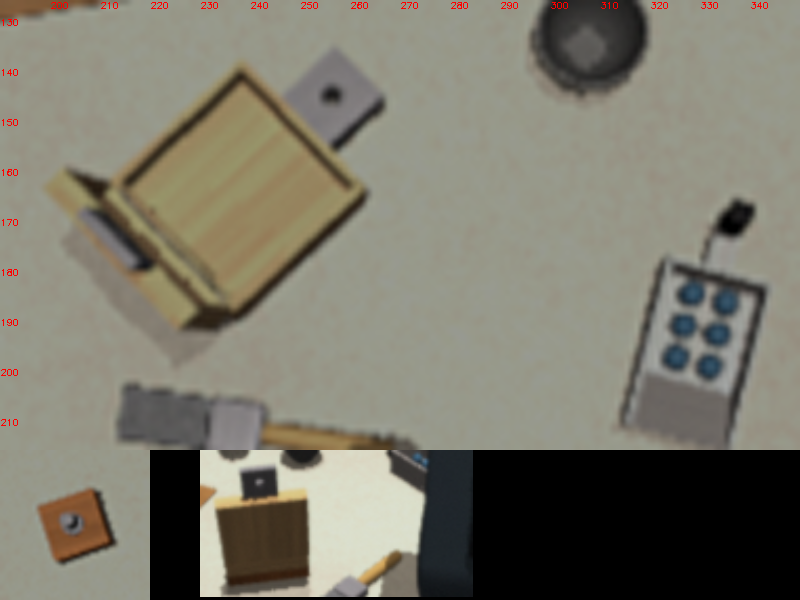

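```bash
cat > h.py <<'E'
import numpy as np,cv2
from scipy.spatial.transform import Rotation as Ro
def ray(c,uv):
    u=cv2.undistortPoints(np.array([[uv]],float),c["camera_matrix"],c["dist_coeffs"])[0,0]
    R=c["R"]; o=-R.T@c["t"]; return o,R.T@np.r_[u,1]
def atz(c,uv,z):
    o,d=ray(c,uv); return o+d*(z-o[2])/d[2]
def proj(c,P):
    return cv2.projectPoints(np.atleast_2d(np.array(P,float)),cv2.Rodrigues(c["R"])[0],c["t"],c["camera_matrix"],c["dist_coeffs"])[0][:,0]
def rot(q): return Ro.from_quat(np.r_[q[1:],q[0]]).as_matrix()
E
python3 - <<'E'
from rig import r,cams
from h import *
c=cams.calibration("top"); np.set_printoptions(precision=4,suppress=True)
f=lambda u,v:(190+u/5,125+v/5)
for n,uv,z in [("handle",f(738,213),.088),("lip",f(677,437),.048),("rearL",f(668,260),.05),("rearR",f(765,290),.05),("hole",f(332,95),.065),("cA",f(240,65),.065),("cB",f(367,190),.065),("cC",f(238,312),.065),("cD",f(110,185),.065),("pin",(158.3,188.7),.08),
 ("blkctr",(135+77/3,165+72/3),.04),("tub",f(590,40),.055),
 ("eartip",f(115,240),.25),("lidL",f(65,173),.195),("lidB",f(188,325),.195)]:
    print(n,atz(c,uv,z))
o=r.get_obs(); print(rot(o["tool_rot"]))
w=cams.calibration("wrist"); R=rot(o["tool_rot"])
print("wrist cam pos in tool",R.T@(-w["R"].T@w["t"]-o["tcp_pos"]), "axis",R.T@w["R"].T, w["camera_matrix"][0,0])
E
```

```text
handle [ 0.4975 -0.3457  0.088 ]
lip [ 0.3452 -0.3025  0.048 ]
rearL [ 0.4714 -0.3009  0.05  ]
rearR [ 0.4483 -0.3688  0.05  ]
hole [ 0.5937 -0.0643  0.065 ]
cA [0.6172 0.0011 0.065 ]
cB [ 0.5241 -0.0877  0.065 ]
cC [0.4387 0.0054 0.065 ]
cD [0.5319 0.0951 0.065 ]
pin [0.438  0.2833 0.08  ]
blkctr [0.4424 0.2831 0.04  ]
tub [ 0.632  -0.2506  0.055 ]
eartip [0.4604 0.0745 0.25  ]
lidL [0.5153 0.1122 0.195 ]
lidB [0.4127 0.0325 0.195 ]
[[ 0.3586 -0.9335 -0.0004]
 [-0.9335 -0.3586  0.001 ]
 [-0.001  -0.     -1.    ]]
wrist cam pos in tool [-0.0008 -0.0778 -0.1437] axis [[ 1.      0.0014 -0.0004]
 [-0.0012  0.951   0.3093]
 [ 0.0008 -0.3093  0.951 ]] 288.80669420706374
```

Candidates for the scoop: aluminium with blue marbles (328,195), green (325,252), yellow (390,160). I take the aluminium one, which holds the six marbles. For the shaker, it is plywood (233,165) and not red (160,260).

Emit:
{"op": "play_rows", "data": {"commands": [{"offset": [0,-28.5,3]},{"offset": [0,-28.5,3]},{"offset": [0,-28.5,3]},{"offset": [0,-28.5,3]},{"offset": [0,-28.5,3]},{"offset": [0,-28.5,3]},{"offset": [0,-28.5,3]},{"offset": [0,-28.5,3]},{"offset": [0,-28.5,3]},{"offset": [0,-28.5,3]},{"offset": [0,-28.5,3]},{"offset": [0,-28.5,3]}], "grip": 1}}

```text
$.commands[0]: bad value
```

Emit:
{"op": "play_rows", "data": {"commands": [{"offset": [0,0,0],"yaw": -7},{"offset": [0,0,0],"yaw": -7},{"offset": [0,0,0],"yaw": -7},{"offset": [0,0,0],"yaw": -7},{"offset": [0,0,0],"yaw": -7},{"offset": [0,0,0],"yaw": -7},{"offset": [0,0,0],"yaw": -7},{"offset": [0,0,0],"yaw": -7},{"offset": [0,0,0],"yaw": -7},{"offset": [0,0,0],"yaw": -7}]}}

```text
clock: 0.93
tcp_pos: [0.1792, -0.4665, 0.231]
tool_rot: [-0.0, 1.0, 0.012, -0.0]
ft_force: [0.1, 0.1, -0.3]
finger_gap: 1.004
```

```bash
cat >> h.py <<'E'
def st():
    from rig import r
    o=r.get_obs(); R=rot(o["tool_rot"]); np.set_printoptions(precision=4,suppress=True)
    print("t",round(o["clock"],2),"tcp",o["tcp_pos"],"xang",np.degrees(np.arctan2(R[1,0],R[0,0])).round(2),"zdown",R[:,2],"q",o["q"],"F",o["ft_force"],"M",o["moment"],"gap",round(o["finger_gap"]*85,2))
    return o,R
def to(P):
    "tool offset in mm from the present TCP to world point P"
    o,R=st(); print("offset",(R.T@(np.array(P)-o["tcp_pos"])*1000).round(1))
E
python3 -c "
from h import *; st()"
```

```text
t 0.93 tcp [ 0.1792 -0.4665  0.231 ] xang 1.36 zdown [-0.0002  0.0006 -1.    ] q [-1.204   0.2132 -0.0348  1.3235  0.      0.3431] F [ 0.1023  0.0628 -0.2877] M [0.0132 0.0503 0.0182] gap 85.37
```

Emit:
{"op": "play_rows", "data": {"commands": [{"offset": [26.8,-9.4,2],"yaw": 0},{"offset": [26.8,-9.4,2],"yaw": 0},{"offset": [26.8,-9.4,2],"yaw": 0},{"offset": [26.8,-9.4,2],"yaw": 0},{"offset": [26.8,-9.4,2],"yaw": 0},{"offset": [26.8,-9.4,2],"yaw": 0},{"offset": [26.8,-9.4,2],"yaw": 0},{"offset": [26.8,-9.4,2],"yaw": 0},{"offset": [26.8,-9.4,2],"yaw": 0},{"offset": [26.8,-9.4,2],"yaw": 0},{"offset": [26.8,-9.4,2],"yaw": 0},{"offset": [26.8,-9.4,2],"yaw": 0}], "grip": 1}}

```text
clock: 1.93
tcp_pos: [0.5, -0.3474, 0.2069]
tool_rot: [-0.0, 1.0, 0.009, -0.0]
ft_force: [0.1, -1.3, 0.2]
finger_gap: 0.998
```

Emit:
{"op": "play_rows", "data": {"commands": [{"offset": [0,0,0],"yaw": -7},{"offset": [0,0,0],"yaw": -7},{"offset": [0,0,0],"yaw": -7},{"offset": [0,0,0],"yaw": -7},{"offset": [0,0,0],"yaw": -7},{"offset": [0,0,0],"yaw": -7},{"offset": [0,0,0],"yaw": -7},{"offset": [0,0,0],"yaw": -7},{"offset": [0,0,0],"yaw": -7},{"offset": [0,0,0],"yaw": -7},{"offset": [0,0,0],"yaw": -1},{"offset": [0,0,0],"yaw": 0}]}}

```text
clock: 2.93
tcp_pos: [0.4988, -0.3482, 0.207]
tool_rot: [-0.0, 0.81, 0.587, -0.0]
ft_force: [-0.8, 0.1, 0.1]
finger_gap: 1.003
```

Run:
```python
from h import *; from rig import cams
st(); c=cams.calibration("wrist"); im=cams.camera("wrist"); cv2.imwrite("pics/w1.png",im[:,:,::-1])
print(proj(c,[(.4975,-.3457,.088),(.3452,-.3025,.048)]))
```

```text
t 2.93 tcp [ 0.4988 -0.3482  0.207 ] xang 71.89 zdown [-0.0005  0.0003 -1.    ] q [-0.6094  0.4477  0.2322  1.3559 -0.     -0.2934] F [-0.7985  0.1016  0.0722] M [-0.0376 -0.0025 -0.0033] gap 85.24
[[253.1147 184.204 ]
 [246.4811   6.2691]]
```

View pics/w1.png

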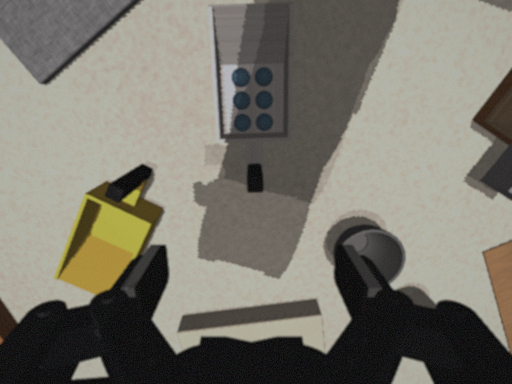

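Emit:
{"op": "play_rows", "data": {"commands": [{"offset": [3.7,-2,20],"yaw": -1.4},{"offset": [0,0,28],"yaw": 0},{"offset": [0,0,28],"yaw": 0},{"offset": [0,0,28],"yaw": 0},{"offset": [0,0,28],"yaw": 0},{"offset": [0,0,20],"yaw": 0},{"offset": [0,0,15],"yaw": 0},{"offset": [0,0,0],"yaw": 0}]}}

```text
clock: 3.65
tcp_pos: [0.4964, -0.3429, 0.0371]
tool_rot: [-0.002, 0.803, 0.596, -0.001]
ft_force: [-0.8, -0.1, 0.6]
finger_gap: 1.001
```

Emit:
{"op": "play_rows", "data": {"commands": [{"offset": [0,0,0],"yaw": 0},{"offset": [0,0,0],"yaw": 0},{"offset": [0,0,0],"yaw": 0},{"offset": [0,0,0],"yaw": 0},{"offset": [0,0,0],"yaw": 0},{"offset": [0,0,0],"yaw": 0},{"offset": [0,0,0],"yaw": 0},{"offset": [0,0,0],"yaw": 0},{"offset": [0,0,0],"yaw": 0},{"offset": [0,0,0],"yaw": 0}], "grip": 0, "grip_force": 110}}

```text
clock: 4.48
tcp_pos: [0.4984, -0.3443, 0.0411]
tool_rot: [0.001, 0.802, 0.598, 0.0]
ft_force: [-0.9, 0.7, 7.0]
finger_gap: 0.17
```

Emit:
{"op": "play_rows", "data": {"commands": [{"offset": [0,0,-3],"yaw": 0},{"offset": [0,0,-6],"yaw": 0},{"offset": [0,0,-10],"yaw": 0},{"offset": [0,0,-10],"yaw": 0},{"offset": [0,0,-6],"yaw": 0},{"offset": [0,0,-3],"yaw": 0},{"offset": [0,0,0],"yaw": 0}]}}

```text
clock: 5.07
tcp_pos: [0.4986, -0.3444, 0.0794]
tool_rot: [0.001, 0.802, 0.598, 0.0]
ft_force: [-0.3, 0.5, -2.0]
finger_gap: 0.176
```

Run:
```python
from h import *; from rig import cams
st(); im=cams.camera("wrist"); s=cams.camera("side")
cv2.imwrite("pics/w2.png",np.hstack([im[:,:,::-1][:,100:420],cv2.resize(s[80:240,220:400],(432,384))[:,:,::-1]]))
```

```text
t 5.07 tcp [ 0.4986 -0.3444  0.0794] xang 73.41 zdown [ 0.0013 -0.0009 -1.    ] q [-0.6046  0.4948 -0.0219  1.0526  0.     -0.3151] F [-0.2594  0.497  -1.9536] M [-0.0273 -0.1094 -0.0188] gap 14.93
```

View pics/w2.png

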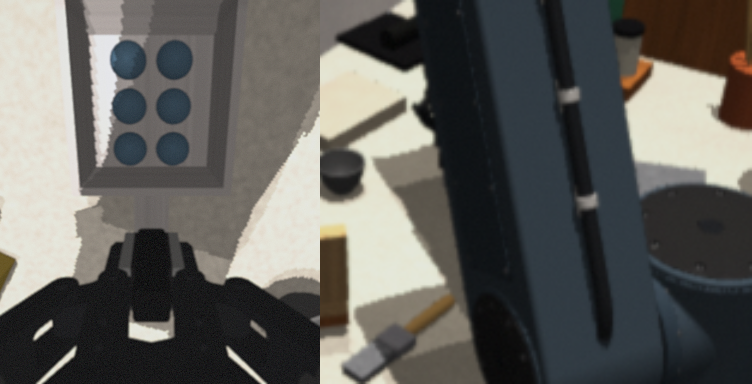

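Emit:
{"op": "play_rows", "data": {"commands": [{"offset": [0,0,-5],"yaw": 0},{"offset": [0,0,-12],"yaw": 0},{"offset": [0,0,-20],"yaw": 0},{"offset": [0,0,-25],"yaw": 0},{"offset": [0,0,-25],"yaw": 0},{"offset": [0,0,-25],"yaw": 0},{"offset": [0,0,-20],"yaw": 0},{"offset": [0,0,-10],"yaw": 0},{"offset": [0,0,-5],"yaw": 0},{"offset": [0,0,0],"yaw": 0}]}}

```text
clock: 6.0
tcp_pos: [0.4983, -0.3442, 0.2255]
tool_rot: [0.0, 0.802, 0.598, 0.0]
ft_force: [-0.1, 0.6, -1.7]
finger_gap: 0.173
```

Emit:
{"op": "play_rows", "data": {"commands": [{"offset": [5,0.5,0],"yaw": 0},{"offset": [10,1,0],"yaw": 0},{"offset": [15,1.5,0],"yaw": 0},{"offset": [20,2,0],"yaw": 0},{"offset": [20,2,0],"yaw": 0},{"offset": [20,2,0],"yaw": 0},{"offset": [20,2,0],"yaw": 0},{"offset": [20,2,0],"yaw": 0},{"offset": [20,2,0],"yaw": 0},{"offset": [20,2,0],"yaw": 0},{"offset": [20,2,0],"yaw": 0},{"offset": [20,2,0],"yaw": 0}]}}

```text
clock: 7.0
tcp_pos: [0.5783, -0.1463, 0.2246]
tool_rot: [-0.0, 0.801, 0.598, -0.0]
ft_force: [-0.7, -0.3, -2.5]
finger_gap: 0.172
```

Emit:
{"op": "play_rows", "data": {"commands": [{"offset": [20,2.5,0],"yaw": 0},{"offset": [20,2.5,0],"yaw": 0},{"offset": [17,2,0],"yaw": 0},{"offset": [12,1.5,0],"yaw": 0},{"offset": [6,1,0],"yaw": 0},{"offset": [0,0,0],"yaw": 2},{"offset": [0,0,0],"yaw": 4},{"offset": [0,0,0],"yaw": 6},{"offset": [0,0,0],"yaw": 6},{"offset": [0,0,0],"yaw": 6},{"offset": [0,0,0],"yaw": 4},{"offset": [0,0,0],"yaw": 1.7}]}}

```text
clock: 8.0
tcp_pos: [0.6084, -0.0797, 0.225]
tool_rot: [-0.0, 0.929, 0.37, -0.0]
ft_force: [-0.2, -0.6, -1.7]
finger_gap: 0.168
```

Run:
```python
from h import *; from rig import cams
st(); im=cams.camera("wrist"); s=cams.camera("side")
cv2.imwrite("pics/w3.png",np.hstack([im[:,:,::-1][:,100:420],cv2.resize(s[80:240,120:300],(432,384))[:,:,::-1]]))
```

```text
t 8.0 tcp [ 0.6084 -0.0797  0.225 ] xang 43.44 zdown [-0.0005 -0.0001 -1.    ] q [-0.1301  0.4589  0.2945  1.407  -0.0001  0.6824] F [-0.1581 -0.6028 -1.7168] M [-0.0696 -0.0633 -0.0314] gap 14.3
```

View pics/w3.png

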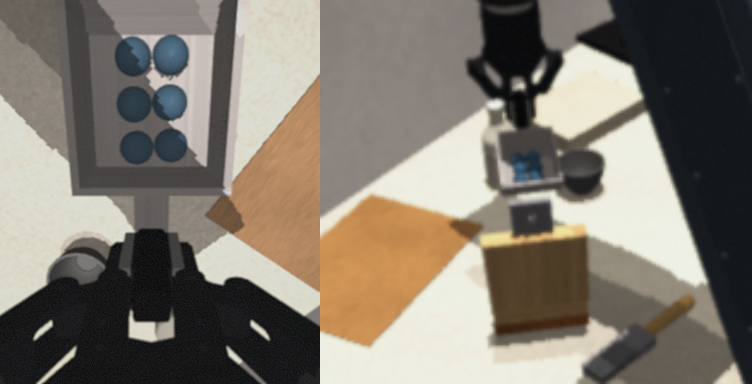

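```bash
cat >> h.py <<'E'
def blue():
    from rig import cams
    for n in ("wrist","side"):
        im=cams.camera(n).astype(int); m=(im[:,:,2]>im[:,:,0]+25)&(im[:,:,2]>60)&(im[:,:,1]>im[:,:,0])
        k,l,s,c=cv2.connectedComponentsWithStats(m.astype(np.uint8))
        print(n,[(int(a[4]),c[i].round().astype(int).tolist()) for i,a in enumerate(s) if i and a[4]>8])
E
python3 -c "
from h import *; blue()"
```

```text
wrist [(645, [241, 52]), (1004, [275, 54]), (742, [272, 101]), (157, [234, 103]), (208, [275, 144]), (128, [237, 148]), (10, [236, 156])]
side [(73, [205, 151]), (15, [416, 185]), (411, [397, 287])]
```

Emit:
{"op": "play_rows", "data": {"commands": [{"offset": [0,0,0],"yaw": 0},{"offset": [0,0,0],"yaw": 0},{"offset": [0,0,0],"yaw": 0}], "grip_force": 50}}

```text
clock: 8.45
tcp_pos: [0.6086, -0.0797, 0.2253]
tool_rot: [0.0, 0.928, 0.373, -0.0]
ft_force: [-0.8, -0.8, -2.2]
finger_gap: 0.167
```

```bash
python3 -c "
from h import *; st(); blue()"
```

```text
t 8.45 tcp [ 0.6086 -0.0797  0.2253] xang 43.74 zdown [-0.0001 -0.     -1.    ] q [-0.1302  0.4589  0.2952  1.4072 -0.0001  0.6772] F [-0.7625 -0.7782 -2.2266] M [-0.1045 -0.0724 -0.0277] gap 14.2
wrist [(624, [242, 52]), (1001, [275, 54]), (736, [272, 101]), (160, [235, 102]), (9, [230, 109]), (204, [275, 144]), (158, [237, 148])]
side [(71, [204, 151]), (15, [416, 186]), (415, [397, 287])]
```

Emit:
{"op": "play_rows", "data": {"commands": [{"offset": [0,0,0],"yaw": 0},{"offset": [0,0,0],"yaw": 0},{"offset": [0,0,0],"yaw": 0}], "grip_force": 30}}

```text
clock: 8.8
tcp_pos: [0.6087, -0.0797, 0.2253]
tool_rot: [-0.0, 0.928, 0.372, -0.0]
ft_force: [0.8, -0.6, -1.2]
finger_gap: 0.172
```

```bash
python3 -c "
from h import *; st(); blue()"
```

```text
t 8.8 tcp [ 0.6087 -0.0797  0.2253] xang 43.72 zdown [-0.  0. -1.] q [-0.1302  0.459   0.2953  1.4072  0.      0.6776] F [ 0.7673 -0.5539 -1.1875] M [-0.0332 -0.1204  0.01  ] gap 14.62
wrist [(620, [242, 52]), (1006, [275, 54]), (740, [272, 101]), (182, [234, 102]), (224, [275, 143]), (164, [237, 148])]
side [(70, [204, 151]), (14, [416, 185]), (413, [397, 287])]
```

Emit:
{"op": "play_rows", "data": {"commands": [{"offset": [0,0,0],"yaw": 0},{"offset": [0,0,0],"yaw": 0},{"offset": [0,0,0],"yaw": 0}], "grip_force": 20}}

```text
clock: 9.15
tcp_pos: [0.6087, -0.0796, 0.2253]
tool_rot: [-0.0, 0.928, 0.372, -0.0]
ft_force: [-0.7, 0.6, -2.4]
finger_gap: 0.171
```

```bash
python3 -c "
from h import *; st(); blue()"
```

```text
t 9.15 tcp [ 0.6087 -0.0796  0.2253] xang 43.72 zdown [-0.0001  0.     -1.    ] q [-0.1301  0.459   0.2953  1.4072 -0.      0.6776] F [-0.6531  0.5998 -2.4052] M [-0.1106 -0.0677 -0.0021] gap 14.57
wrist [(629, [241, 52]), (1002, [275, 54]), (740, [272, 101]), (179, [234, 102]), (189, [275, 143]), (145, [237, 149]), (17, [264, 151])]
side [(71, [205, 151]), (11, [414, 190]), (409, [397, 288])]
```

Emit:
{"op": "play_rows", "data": {"commands": [{"offset": [0,-6,0],"yaw": 0},{"offset": [0,-8,0],"yaw": 0},{"offset": [0,-6,0],"yaw": 0},{"offset": [0,0,0],"yaw": 0},{"offset": [0,0,0],"yaw": 0}], "grip": 0.165, "grip_force": 20}}

```text
clock: 9.67
tcp_pos: [0.5946, -0.0648, 0.2256]
tool_rot: [0.0, 0.928, 0.373, 0.0]
ft_force: [-0.2, -0.8, -2.2]
finger_gap: 0.169
```

```bash
python3 -c "
from h import *; st(); blue()"
```

```text
t 9.67 tcp [ 0.5946 -0.0648  0.2256] xang 43.75 zdown [ 0.0004 -0.0001 -1.    ] q [-0.1085  0.4228  0.2412  1.3888 -0.      0.6986] F [-0.1871 -0.7982 -2.168 ] M [-0.0981 -0.0885 -0.028 ] gap 14.37
wrist [(770, [240, 55]), (977, [275, 57]), (819, [271, 104]), (139, [235, 105]), (262, [275, 140]), (121, [237, 144])]
side [(86, [206, 154]), (16, [415, 188]), (394, [398, 287]), (15, [374, 304])]
```

Emit:
{"op": "play_rows", "data": {"commands": [{"offset": [0,0,0],"yaw": 0},{"offset": [0,0,0],"yaw": 0}], "grip": 0.172}}

```text
clock: 9.93
tcp_pos: [0.5949, -0.0654, 0.2252]
tool_rot: [0.0, 0.928, 0.372, -0.0]
ft_force: [0.8, 0.1, -1.6]
finger_gap: 0.178
```

```bash
python3 -c "
from h import *; st(); blue()"
```

```text
t 9.93 tcp [ 0.5949 -0.0654  0.2252] xang 43.71 zdown [-0.0001 -0.0001 -1.    ] q [-0.1094  0.4242  0.2423  1.3889 -0.0001  0.6986] F [ 0.824   0.059  -1.6161] M [-0.0898 -0.0796 -0.0043] gap 15.1
wrist [(779, [239, 55]), (979, [275, 56]), (816, [271, 104]), (98, [235, 103]), (14, [232, 113]), (259, [276, 140]), (123, [236, 145])]
side [(82, [205, 154]), (14, [415, 188]), (407, [397, 287])]
```

Emit:
{"op": "play_rows", "data": {"commands": [{"offset": [0,0,0],"yaw": 0},{"offset": [0,0,0],"yaw": 0}], "grip": 0.177}}

```text
clock: 10.2
tcp_pos: [0.5949, -0.0653, 0.2252]
tool_rot: [-0.0, 0.928, 0.372, -0.0]
ft_force: [-0.3, 0.2, -2.1]
finger_gap: 0.181
```

```bash
python3 -c "
from h import *; st(); blue()"
```

```text
t 10.2 tcp [ 0.5949 -0.0653  0.2252] xang 43.71 zdown [-0.0001  0.     -1.    ] q [-0.1093  0.4241  0.2421  1.3889  0.      0.6986] F [-0.2902  0.1708 -2.0527] M [-0.1111 -0.1023 -0.0339] gap 15.41
wrist [(777, [239, 55]), (980, [275, 56]), (821, [271, 104]), (152, [235, 105]), (254, [275, 139]), (136, [236, 144]), (13, [278, 148])]
side [(85, [206, 154]), (13, [416, 186]), (389, [398, 287]), (14, [374, 304])]
```

Emit:
{"op": "play_rows", "data": {"commands": [{"offset": [0,0,0],"yaw": 0},{"offset": [0,0,0],"yaw": 0}], "grip": 0.181}}

```text
clock: 10.47
tcp_pos: [0.5949, -0.0652, 0.2253]
tool_rot: [0.0, 0.928, 0.372, 0.0]
ft_force: [0.4, 0.5, -1.5]
finger_gap: 0.184
```

```bash
python3 -c "
from h import *; st(); blue()"
```

```text
t 10.47 tcp [ 0.5949 -0.0652  0.2253] xang 43.72 zdown [ 0. -0. -1.] q [-0.1092  0.4239  0.242   1.3889 -0.      0.6986] F [ 0.4114  0.5282 -1.5009] M [-0.1234 -0.0915  0.0093] gap 15.62
wrist [(779, [240, 55]), (986, [275, 56]), (826, [271, 104]), (145, [234, 106]), (252, [276, 140]), (154, [236, 145])]
side [(83, [205, 154]), (403, [397, 287])]
```

Emit:
{"op": "play_rows", "data": {"commands": [{"offset": [0,0,0],"yaw": 0},{"offset": [0,0,0],"yaw": 0}], "grip": 0.185}}

```text
clock: 10.73
tcp_pos: [0.5949, -0.0652, 0.2253]
tool_rot: [0.0, 0.928, 0.372, -0.0]
ft_force: [0.3, -0.0, -1.4]
finger_gap: 0.183
```

```bash
python3 -c "
from h import *; st(); blue()"
```

```text
t 10.73 tcp [ 0.5949 -0.0652  0.2253] xang 43.72 zdown [-0. -0. -1.] q [-0.1092  0.4239  0.242   1.3889 -0.      0.6986] F [ 0.3258 -0.029  -1.4346] M [-0.0916 -0.075   0.019 ] gap 15.57
wrist [(787, [239, 55]), (983, [275, 56]), (828, [271, 104]), (137, [235, 106]), (258, [275, 140]), (143, [236, 144])]
side [(82, [205, 154]), (15, [414, 189]), (392, [398, 287]), (15, [374, 304])]
```

Emit:
{"op": "play_rows", "data": {"commands": [{"offset": [0,0,0],"yaw": 0},{"offset": [0,0,0],"yaw": 0}], "grip": 0.188}}

```text
clock: 11.0
tcp_pos: [0.5949, -0.0652, 0.2254]
tool_rot: [0.0, 0.928, 0.372, 0.0]
ft_force: [0.5, -0.9, -0.0]
finger_gap: 0.186
```

```bash
python3 -c "
from h import *; st(); blue()"
```

```text
t 11.0 tcp [ 0.5949 -0.0652  0.2254] xang 43.72 zdown [ 0.0003  0.     -1.    ] q [-0.1092  0.4238  0.2422  1.3889  0.0001  0.6986] F [ 0.5295 -0.8682 -0.0365] M [ 0.0371  0.0352 -0.0438] gap 15.84
wrist [(236, [244, 76]), (275, [265, 76]), (242, [263, 103]), (62, [268, 125])]
side [(14, [416, 186]), (409, [397, 287])]
```

Emit:
{"op": "play_rows", "data": {"commands": [{"offset": [0,0,0],"yaw": 0}], "grip": 0.19}}

```text
clock: 11.18
tcp_pos: [0.5949, -0.0652, 0.2254]
tool_rot: [0.0, 0.928, 0.372, 0.0]
ft_force: [0.5, -1.1, 0.4]
finger_gap: 0.189
```

```bash
python3 -c "
from h import *; st(); blue()"
```

```text
t 11.18 tcp [ 0.5949 -0.0652  0.2254] xang 43.71 zdown [ 0.0001  0.     -1.    ] q [-0.1092  0.4238  0.242   1.389   0.      0.6986] F [ 0.4579 -1.1159  0.368 ] M [ 0.0068  0.0036 -0.011 ] gap 16.1
wrist [(261, [266, 62]), (261, [244, 64]), (486, [265, 93]), (126, [245, 83])]
side [(390, [398, 287]), (14, [374, 304])]
```

Run:
```python
from h import *; from rig import cams
im=cams.camera("wrist"); s=cams.camera("side")
cv2.imwrite("pics/w4.png",np.hstack([im[:,:,::-1][:,100:420],cv2.resize(s[80:240,120:300],(432,384))[:,:,::-1]]))
```

```text
(no output)
```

View pics/w4.png

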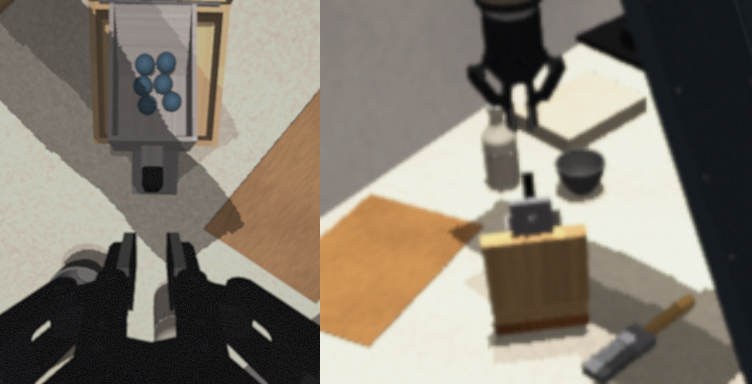

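Scoop slipped straight down and lies in the tray with its six marbles still inside. I'll measure its tilt there.

Run:
```python
import cv2
im=cv2.imread("pics/w4.png")[0:210,80:250]
cv2.imwrite("pics/c4.png",cv2.resize(im,None,fx=2.85*1,fy=2.85,interpolation=cv2.INTER_CUBIC))
```

```text
(no output)
```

View pics/c4.png

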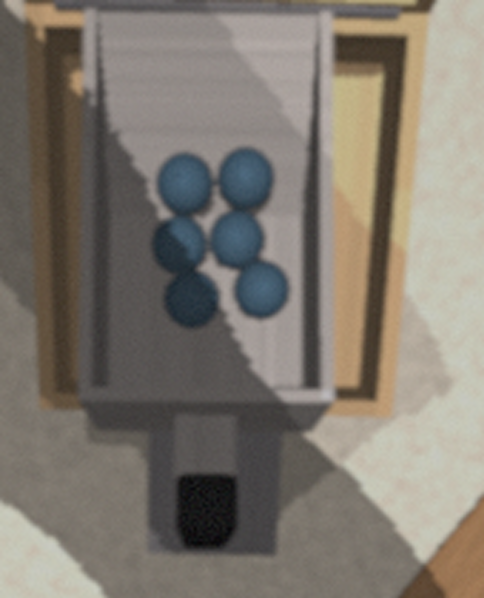

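Run:
```python
from h import *; from rig import cams
from scipy.optimize import least_squares
c=cams.calibration("wrist")
C=np.array([.528,.0035]); a=np.radians(43.7); X=np.array([np.cos(a),np.sin(a)]); Y=np.array([-X[1],X[0]])
# scoop pts: (back from lip, lateral, height rel lip): 
P=np.array([(0,.039,0),(0,-.039,0),(.125,.039,.002),(.125,-.039,.002),(.168,.008,.040),(.168,-.008,.040)])
obs=np.array([(209.8,3.5),(296.5,4.2),(209.8,140.4),(296.8,141),(242.5,192),(262.5,192)])
def pts(p):
    y,z,al,x,w=p; ca,sa=np.cos(al),np.sin(al)
    b=P[:,0]*ca-P[:,2]*sa; h=P[:,0]*sa+P[:,2]*ca
    v=y-b*np.cos(w)+P[:,1]*0*np.sin(w); u=x-P[:,1]+b*np.sin(w)
    v=v-P[:,1]*np.sin(w)
    return np.c_[C+np.outer(u,X)+np.outer(v,Y),z+h]
s=least_squares(lambda p:(proj(c,pts(p))-obs).ravel(),[.065,.1,.1,0,0])
print("lip y,z,alpha,x,w",s.x*[1000,1000,57.3,1000,57.3]); print((proj(c,pts(s.x))-obs).round(1))
al=s.x[2]
for h in (.058,.068,.075):
    d=h-.048; b=.16*np.cos(al)-d*np.sin(al); z=.16*np.sin(al)+d*np.cos(al)
    g=C+s.x[3]*X+(s.x[0]-b)*Y; print("grip pt h",h,g,s.x[1]+z); to(np.r_[g,s.x[1]+z-.0187])
# tray check
for q in [(.059,-.059),(-.059,-.059),(.065,-.065),(-.065,-.065),(0,-.0925)]:
    print(q,proj(c,[np.r_[C+q[0]*X+q[1]*Y,.065]]))
```

```text
lip y,z,alpha,x,w [65.19819336 70.32326393 16.14536267  1.87552002 -0.20400256]
[[ 0.3 -0.4]
 [ 0.1 -0.6]
 [-0.2  1.6]
 [-1.   1.4]
 [ 0.1 -0.9]
 [ 0.7 -0.8]]
grip pt h 0.058 [ 0.58857262 -0.05717095] 0.12441776341240808
t 11.38 tcp [ 0.5949 -0.0652  0.2253] xang 43.72 zdown [ 0. -0. -1.] q [-0.1092  0.4239  0.242   1.3889 -0.      0.6986] F [ 0.1894 -0.4657  0.1553] M [-0.0423 -0.0253 -0.0027] gap 15.83
offset [  1.  -10.2 119.6]
grip pt h 0.068 [ 0.5867 -0.0552] 0.13402341407918705
t 11.38 tcp [ 0.5949 -0.0652  0.2253] xang 43.72 zdown [ 0. -0. -1.] q [-0.1092  0.4239  0.242   1.3889 -0.      0.6986] F [ 0.1894 -0.4657  0.1553] M [-0.0423 -0.0253 -0.0027] gap 15.83
offset [  1. -13. 110.]
grip pt h 0.075 [ 0.5853 -0.0538] 0.1407473695459323
t 11.38 tcp [ 0.5949 -0.0652  0.2253] xang 43.72 zdown [ 0. -0. -1.] q [-0.1092  0.4239  0.242   1.3889 -0.      0.6986] F [ 0.1894 -0.4657  0.1553] M [-0.0423 -0.0253 -0.0027] gap 15.83
offset [  1.  -14.9 103.3]
(0.059, -0.059) [[307.2608 140.6887]]
(-0.059, -0.059) [[194.78   140.5458]]
(0.065, -0.065) [[312.589  146.4024]]
(-0.065, -0.065) [[189.4274 146.2502]]
(0, -0.0925) [[250.9934 171.6098]]
```

Emit:
{"op": "play_rows", "data": {"commands": [{"offset": [1,-10,0],"yaw": 0},{"offset": [0,0,0],"yaw": 0},{"offset": [0,0,0],"yaw": 0},{"offset": [0,0,0],"yaw": 0},{"offset": [0,0,15],"yaw": 0},{"offset": [0,0,25],"yaw": 0},{"offset": [0,0,25],"yaw": 0},{"offset": [0,0,25],"yaw": 0},{"offset": [0,0,20],"yaw": 0},{"offset": [0,0,9.5],"yaw": 0},{"offset": [0,0,0],"yaw": 0}], "grip": 0.6}}

```text
clock: 12.3
tcp_pos: [0.5875, -0.0572, 0.1039]
tool_rot: [-0.001, 0.928, 0.372, -0.001]
ft_force: [-0.9, -0.1, 0.4]
finger_gap: 0.599
```

Emit:
{"op": "play_rows", "data": {"commands": [{"offset": [0,0,0],"yaw": 0},{"offset": [0,0,0],"yaw": 0},{"offset": [0,0,0],"yaw": 0},{"offset": [0,0,0],"yaw": 0},{"offset": [0,0,0],"yaw": 0},{"offset": [0,0,0],"yaw": 0},{"offset": [0,0,0],"yaw": 0}], "grip": 0, "grip_force": 110}}

```text
clock: 12.88
tcp_pos: [0.5896, -0.0573, 0.1072]
tool_rot: [0.001, 0.928, 0.372, 0.001]
ft_force: [-0.0, 1.4, 6.8]
finger_gap: 0.175
```

Emit:
{"op": "play_rows", "data": {"commands": [{"offset": [0,0,-4],"yaw": 0},{"offset": [0,0,-8],"yaw": 0},{"offset": [0,0,-8],"yaw": 0},{"offset": [0,0,-5],"yaw": 0},{"offset": [0,0,0],"yaw": 0},{"offset": [0,0,0],"yaw": 0}]}}

```text
clock: 13.38
tcp_pos: [0.5889, -0.0573, 0.1312]
tool_rot: [0.0, 0.928, 0.372, 0.0]
ft_force: [-0.0, 0.2, -2.4]
finger_gap: 0.174
```

```bash
cat > fit.py <<'E'
from h import *; from rig import cams
C=np.array([.528,.0035]); a=np.radians(43.7); X=np.array([np.cos(a),np.sin(a)]); Y=np.array([-X[1],X[0]])
def sh(p): d=np.array(p)[:2]-C; return np.r_[d@X*1000,d@Y*1000,p[2]*1000].round(1)
E
python3 -c "
from fit import *; o,R=st(); print(sh(o['tcp_pos'])); blue()"
```

```text
t 13.38 tcp [ 0.5889 -0.0573  0.1312] xang 43.71 zdown [ 0.0008 -0.0001 -1.    ] q [-0.097   0.4353  0.0206  1.1554 -0.      0.7108] F [-0.038   0.1717 -2.4262] M [-0.0929 -0.0894 -0.0126] gap 14.75
[  2.  -86.1 131.2]
wrist [(803, [272, 56]), (686, [238, 58]), (1707, [275, 103]), (214, [238, 91])]
side [(17, [197, 1]), (27, [412, 189]), (386, [399, 286]), (11, [375, 304])]
```

Emit:
{"op": "play_rows", "data": {"commands": [{"offset": [0,5,0],"yaw": 0},{"offset": [0,6,0],"yaw": 0},{"offset": [-1,4,2],"yaw": 0},{"offset": [0,0,4],"yaw": 0},{"offset": [0,0,4],"yaw": 0},{"offset": [0,0,0],"yaw": 0},{"offset": [0,0,0],"yaw": 0}]}}

```text
clock: 14.07
tcp_pos: [0.5979, -0.0687, 0.1203]
tool_rot: [-0.0, 0.928, 0.372, -0.0]
ft_force: [-0.8, -0.3, -1.1]
finger_gap: 0.17
```

```bash
python3 -c "
from fit import *; o,R=st(); print(sh(o['tcp_pos'])); blue()"
```

```text
t 14.07 tcp [ 0.5979 -0.0687  0.1203] xang 43.72 zdown [-0.001   0.0002 -1.    ] q [-0.1145  0.4632  0.0355  1.1441  0.0001  0.6933] F [-0.8332 -0.2553 -1.0818] M [-0.081  -0.1201 -0.0238] gap 14.45
[   0.6 -100.5  120.3]
wrist [(807, [272, 56]), (574, [240, 57]), (1644, [275, 103]), (192, [235, 93]), (12, [225, 94])]
side [(47, [195, 2]), (23, [415, 186]), (403, [398, 287]), (16, [374, 304])]
```

Emit:
{"op": "play_rows", "data": {"commands": [{"offset": [0,0,0],"yaw": 0},{"offset": [0,0,0],"yaw": 0},{"offset": [0,0,0],"yaw": 0},{"offset": [0,0,0],"yaw": 0},{"offset": [0,0,0],"yaw": 0},{"offset": [0,0,0],"yaw": 0}], "grip": 0.3}}

```text
clock: 14.67
tcp_pos: [0.5984, -0.0688, 0.1209]
tool_rot: [0.0, 0.928, 0.372, 0.0]
ft_force: [0.3, -0.5, -0.3]
finger_gap: 0.301
```

Run:
```python
from fit import *
o,R=st(); print(sh(o['tcp_pos']))
im=cams.camera("wrist"); s=cams.camera("side"); t=cams.camera("top")
cv2.imwrite("pics/w5.png",np.hstack([im[:,:,::-1][:,100:400],cv2.resize(t[115:215,170:300],(499,384))[:,:,::-1]])); blue()
```

```text
t 14.67 tcp [ 0.5984 -0.0688  0.1209] xang 43.72 zdown [ 0.0001 -0.     -1.    ] q [-0.1145  0.4628  0.0363  1.1442 -0.      0.6933] F [ 0.2797 -0.5427 -0.3236] M [-0.0158  0.0121  0.0285] gap 25.58
[   0.9 -100.9  120.9]
wrist [(581, [269, 39]), (542, [234, 42]), (556, [286, 64]), (139, [215, 64]), (502, [256, 79]), (187, [232, 89])]
side [(41, [195, 2]), (25, [415, 187]), (416, [397, 287])]
```

View pics/w5.png

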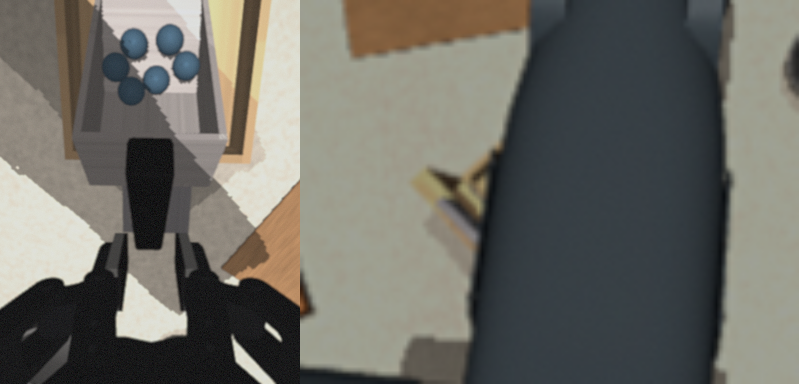

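```bash
cat >> fit.py <<'E'
from scipy.optimize import least_squares
def pts(p,P):
    y,z,al,x=p; ca,sa=np.cos(al),np.sin(al)
    b=P[:,0]*ca-P[:,2]*sa; h=P[:,0]*sa+P[:,2]*ca
    return np.c_[C+np.outer(x-P[:,1],X)+np.outer(y-b,Y),z+h]
def fit(P,obs,x0):
    P=np.array(P);obs=np.array(obs); c=cams.calibration("wrist")
    s=least_squares(lambda p:(proj(c,pts(p,P))-obs).ravel(),x0,loss="soft_l1")
    print("lip y,z,alpha,x",(s.x*[1000,1000,57.3,1000]).round(1)); print((proj(c,pts(s.x,P))-obs).round(1).tolist())
    for h in (.05,.058,.068):
        g=pts(s.x,np.array([(.16,0,h-.048)]))[0]; print("grip h",h,sh(g))
    return s.x
E
python3 - <<'E'
from fit import *
o,R=st()
x=fit([(.125,.039,.002),(.125,-.039,.002),(.125,.039,-.048),(.125,-.039,-.048),(.152,.008,.04),(.152,-.008,.04),(.168,.008,-.048),(.168,-.008,-.048)],
[(177,138),(324,137),(193,185),(312,183),(227,140),(273,140),(238,248),(265,248)],[.05,.05,.5,0])
print([sh(v) for v in pts(x,np.array([(0,0,0),(.048,0,-.048),(.125,0,-.048),(.168,0,-.048)]))], sh(o["tcp_pos"]))
E
```

```text
t 14.92 tcp [ 0.5983 -0.0688  0.1208] xang 43.71 zdown [ 0.  0. -1.] q [-0.1146  0.4629  0.0363  1.1442  0.      0.6933] F [ 0.3406 -0.7033 -0.2903] M [-0.0185 -0.0184 -0.0443] gap 25.33
lip y,z,alpha,x [48.  27.8 43.6 -0.3]
[[-2.0, 1.9], [2.8, 3.1], [-0.5, -1.1], [-3.0, 1.0], [1.5, -0.3], [0.6, -0.3], [-0.5, -0.7], [-1.0, -0.7]]
grip h 0.05 [ -0.3 -66.5 139.7]
grip h 0.058 [ -0.3 -60.9 145.5]
grip h 0.068 [ -0.3 -54.  152.7]
[array([-0.3, 48. , 27.8]), array([ -0.3, -19.9,  26.2]), array([ -0.3, -75.6,  79.3]), array([  -0.3, -106.8,  109. ])] [   0.9 -100.9  120.8]
```

Emit:
{"op": "play_rows", "data": {"commands": [{"offset": [0,0,0],"yaw": 0},{"offset": [-1,-8,0],"yaw": 0},{"offset": [0,-12,0],"yaw": 0},{"offset": [0,-10,0],"yaw": 0},{"offset": [0,-4.5,0],"yaw": 0},{"offset": [0,0,0],"yaw": 0}], "grip": 0.4}}

```text
clock: 15.42
tcp_pos: [0.573, -0.0437, 0.121]
tool_rot: [-0.0, 0.928, 0.373, -0.0]
ft_force: [-0.1, -0.6, 0.3]
finger_gap: 0.402
```

Emit:
{"op": "play_rows", "data": {"commands": [{"offset": [0,0,0],"yaw": 0},{"offset": [0,0,0],"yaw": 0},{"offset": [0,0,0],"yaw": 0},{"offset": [0,0,0],"yaw": 0},{"offset": [0,0,0],"yaw": 0}], "grip": 0, "grip_force": 110}}

```text
clock: 15.83
tcp_pos: [0.574, -0.0446, 0.1209]
tool_rot: [-0.0, 0.928, 0.372, 0.0]
ft_force: [-1.2, 3.3, 2.9]
finger_gap: 0.173
```

```bash
python3 -c "
from fit import *; o,R=st(); print(sh(o['tcp_pos'])); blue()"
```

```text
t 15.83 tcp [ 0.574  -0.0446  0.1209] xang 43.71 zdown [ 0.0002  0.0003 -1.    ] q [-0.0777  0.4093 -0.0457  1.1155  0.0003  0.7303] F [-1.2279  3.3187  2.9021] M [ 0.7027  0.1454 -0.0737] gap 14.7
[  0.  -66.5 120.9]
wrist [(497, [268, 88]), (233, [239, 90]), (471, [283, 112]), (102, [218, 113]), (265, [262, 124]), (127, [235, 136])]
side [(80, [198, 3]), (20, [416, 185]), (397, [399, 286])]
```

Emit:
{"op": "play_rows", "data": {"commands": [{"offset": [0,0,-3],"yaw": 0},{"offset": [0,0,-6],"yaw": 0},{"offset": [0,0,-9],"yaw": 0},{"offset": [0,0,-6],"yaw": 0},{"offset": [0,-2,-3],"yaw": 0},{"offset": [0,-5,0],"yaw": 0},{"offset": [0,-5,0],"yaw": 0},{"offset": [0,0,0],"yaw": 0}]}}

```text
clock: 16.6
tcp_pos: [0.5648, -0.0353, 0.1477]
tool_rot: [0.0, 0.928, 0.372, -0.0]
ft_force: [0.9, -0.5, -1.9]
finger_gap: 0.169
```

```bash
python3 -c "
from fit import *; o,R=st(); print(sh(o['tcp_pos'])); blue()"
```

```text
t 16.6 tcp [ 0.5648 -0.0353  0.1477] xang 43.74 zdown [-0.0002 -0.0001 -1.    ] q [-0.0624  0.3756 -0.0259  1.1695 -0.0001  0.7451] F [ 0.92   -0.5167 -1.8643] M [-0.1688 -0.1379  0.0007] gap 14.4
[ -0.2 -53.5 147.7]
wrist [(499, [268, 89]), (286, [239, 88]), (479, [285, 111]), (61, [217, 110]), (319, [263, 122]), (80, [236, 134])]
side [(18, [414, 188]), (390, [399, 286])]
```

Emit:
{"op": "play_rows", "data": {"commands": [{"offset": [0,-3,-2],"yaw": 0},{"offset": [0,-5,-4],"yaw": 0},{"offset": [0,-7,-6],"yaw": 0},{"offset": [0,-7,-5],"yaw": 0},{"offset": [0,-4,-3],"yaw": 0},{"offset": [0,0,0],"yaw": 0}], "grip_force": 25}}

```text
clock: 17.2
tcp_pos: [0.5476, -0.0169, 0.1687]
tool_rot: [0.0, 0.928, 0.372, 0.001]
ft_force: [2.6, -4.0, 0.8]
finger_gap: 0.168
```

```bash
python3 -c "
from fit import *; o,R=st(); print(sh(o['tcp_pos'])); blue()"
```

```text
t 17.2 tcp [ 0.5476 -0.0169  0.1687] xang 43.73 zdown [ 0.0014 -0.0004 -1.    ] q [-0.0306  0.3282 -0.0399  1.2013 -0.0004  0.7769] F [ 2.618  -3.9831  0.8233] M [-0.8213 -0.6271 -0.0853] gap 14.31
[  0.1 -28.3 168.7]
wrist [(314, [240, 95]), (765, [263, 108]), (401, [283, 116]), (54, [221, 113]), (56, [237, 134])]
side [(23, [414, 188]), (386, [399, 286])]
```

Emit:
{"op": "play_rows", "data": {"commands": [{"offset": [0,-4,-3],"yaw": 0},{"offset": [0,-7,-4],"yaw": 0},{"offset": [0,-8,-4],"yaw": 0},{"offset": [0,-8,-4],"yaw": 0},{"offset": [0,-8,-3],"yaw": 0},{"offset": [0,-7,-2],"yaw": 0},{"offset": [0,-4,-1],"yaw": 0},{"offset": [0,0,0],"yaw": 0}]}}

```text
clock: 17.97
tcp_pos: [0.5156, 0.0164, 0.1891]
tool_rot: [0.0, 0.928, 0.372, 0.0]
ft_force: [3.2, -3.3, 0.9]
finger_gap: 0.171
```

Run:
```python
from fit import *; o,R=st(); print(sh(o['tcp_pos'])); blue()
im=cams.camera("wrist"); s=cams.camera("side")
cv2.imwrite("pics/w6.png",np.hstack([im[:,:,::-1][:,100:420],cv2.resize(s[80:240,120:300],(432,384))[:,:,::-1]]))
```

```text
t 17.97 tcp [0.5156 0.0164 0.1891] xang 43.73 zdown [ 0.0006 -0.0003 -1.    ] q [ 0.0319  0.256  -0.0858  1.2284 -0.0003  0.8395] F [ 3.1863 -3.3369  0.8983] M [-1.2572 -1.1475 -0.0734] gap 14.51
[ -0.1  17.9 189.1]
wrist [(193, [266, 146]), (107, [243, 148]), (105, [224, 161]), (208, [282, 162]), (122, [258, 169]), (109, [236, 179])]
side [(14, [413, 190]), (370, [399, 286])]
```

View pics/w6.png

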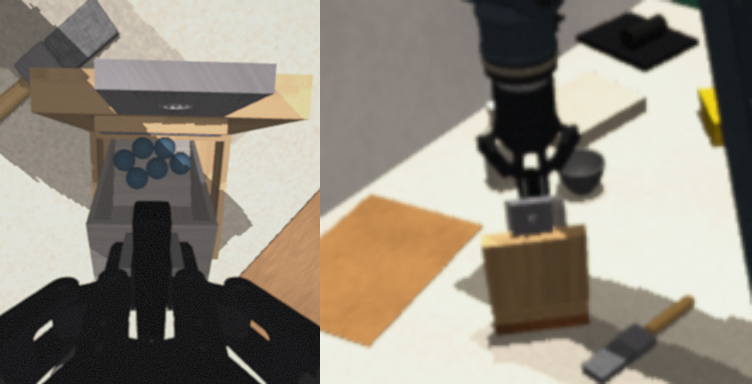

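Emit:
{"op": "play_rows", "data": {"commands": [{"offset": [0,3,-2],"yaw": 0},{"offset": [0,6,-3],"yaw": 0},{"offset": [0,8,-3],"yaw": 0},{"offset": [0,8,-2],"yaw": 0},{"offset": [0,7,0],"yaw": 0},{"offset": [0,4,0],"yaw": 0},{"offset": [0,0,0],"yaw": 0},{"offset": [0,0,0],"yaw": 0},{"offset": [0,0,0],"yaw": 0},{"offset": [0,0,0],"yaw": 0},{"offset": [0,0,0],"yaw": 0},{"offset": [0,0,0],"yaw": 0}], "grip_force": 110}}

```text
clock: 19.17
tcp_pos: [0.5405, -0.0097, 0.1989]
tool_rot: [-0.0, 0.928, 0.372, 0.0]
ft_force: [-0.5, -0.3, -1.5]
finger_gap: 0.167
```

Run:
```python
from fit import *; o,R=st(); print(sh(o['tcp_pos'])); blue()
c=cams.calibration("wrist")
for q in [(.055,.055),(-.055,.055),(.055,-.05),(-.055,-.05)]: print(q,proj(c,[np.r_[C+q[0]*X+q[1]*Y,.035]]))
```

```text
t 19.17 tcp [ 0.5405 -0.0097  0.1989] xang 43.73 zdown [ 0.0001  0.     -1.    ] q [-0.018   0.304   0.0034  1.2701  0.      0.7896] F [-0.4533 -0.2941 -1.5038] M [-0.0468 -0.0034  0.0251] gap 14.17
[ -0.1 -18.1 198.9]
wrist [(70, [233, 107]), (501, [257, 111]), (27, [219, 108]), (238, [307, 110])]
side [(15, [414, 189]), (378, [399, 286])]
(0.055, 0.055) [[305.8481 104.5107]]
(-0.055, 0.055) [[198.2436 104.3269]]
(0.055, -0.05) [[300.2941 200.9775]]
(-0.055, -0.05) [[203.2912 200.8731]]
```

Emit:
{"op": "play_rows", "data": {"commands": [{"offset": [0,0,-12],"yaw": 0},{"offset": [0,0,8],"yaw": 0},{"offset": [0,0,-14],"yaw": 0},{"offset": [0,0,6],"yaw": 0},{"offset": [0,0,0],"yaw": 0},{"offset": [0,0,0],"yaw": 0},{"offset": [0,0,-10],"yaw": 0},{"offset": [0,0,-20],"yaw": 0},{"offset": [0,0,-20],"yaw": 0},{"offset": [0,0,-8],"yaw": 0},{"offset": [0,0,0],"yaw": 0}]}}

```text
clock: 20.18
tcp_pos: [0.5415, -0.0099, 0.2707]
tool_rot: [0.001, 0.928, 0.372, 0.001]
ft_force: [1.0, 0.2, -1.0]
finger_gap: 0.169
```

Emit:
{"op": "play_rows", "data": {"commands": [{"offset": [0,10,0],"yaw": 0},{"offset": [0,20,0],"yaw": 0},{"offset": [0,25,0],"yaw": 0},{"offset": [0,25,0],"yaw": 0},{"offset": [0,15,0],"yaw": 0},{"offset": [0,0,0],"yaw": 0}]}}

```text
clock: 20.68
tcp_pos: [0.6074, -0.0811, 0.2662]
tool_rot: [-0.0, 0.928, 0.371, -0.001]
ft_force: [-0.2, -0.8, -1.8]
finger_gap: 0.172
```

Run:
```python
from fit import *; o,R=st(); print(sh(o['tcp_pos'])); blue()
c=cams.calibration("wrist")
for q in [(.055,.055),(-.055,.055),(.055,-.05),(-.055,-.05)]: print(q,proj(c,[np.r_[C+q[0]*X+q[1]*Y,.035]]))
cv2.imwrite("pics/w7.png",cams.camera("wrist")[:,:,::-1])
```

```text
t 20.68 tcp [ 0.6074 -0.0811  0.2662] xang 43.61 zdown [-0.0026 -0.0002 -1.    ] q [-0.1324  0.4647  0.4072  1.5158 -0.0006  0.6773] F [-0.2321 -0.813  -1.7733] M [ 0.0286  0.0032 -0.0254] gap 14.6
[  -1.  -116.   266.2]
wrist [(981, [245, 17]), (219, [302, 19])]
side [(10, [417, 183]), (411, [397, 287])]
(0.055, 0.055) [[300.4104  16.7758]]
(-0.055, 0.055) [[204.6931  16.709 ]]
(0.055, -0.05) [[296.0962 111.1812]]
(-0.055, -0.05) [[208.6466 111.1269]]
```

View pics/w7.png

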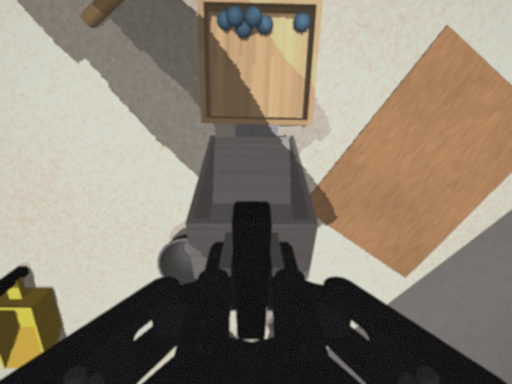

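Emit:
{"op": "play_rows", "data": {"commands": [{"offset": [-10,1,0],"yaw": 0},{"offset": [-20,1,0],"yaw": 0},{"offset": [-28,1,0],"yaw": 0},{"offset": [-30,1,0],"yaw": 0},{"offset": [-30,2,0],"yaw": 0},{"offset": [-30,2,0],"yaw": 0},{"offset": [-30,2,0],"yaw": 0},{"offset": [-30,2,0],"yaw": 0},{"offset": [-30,1,0],"yaw": 0},{"offset": [-30,1,0],"yaw": 0},{"offset": [-28,1,0],"yaw": 0},{"offset": [-20,1,0],"yaw": 0}]}}

```text
clock: 21.83
tcp_pos: [0.3865, -0.3093, 0.2691]
tool_rot: [0.0, 0.928, 0.372, -0.0]
ft_force: [-0.2, 0.6, -0.9]
finger_gap: 0.168
```

Emit:
{"op": "play_rows", "data": {"commands": [{"offset": [-6,0,10],"yaw": -5},{"offset": [0,0,20],"yaw": -7},{"offset": [0,0,20],"yaw": -7},{"offset": [0,0,20],"yaw": -7},{"offset": [0,0,15],"yaw": -3.7},{"offset": [0,0,10],"yaw": 0},{"offset": [0,0,10],"yaw": 0},{"offset": [0,0,0],"yaw": 0}]}}

```text
clock: 22.5
tcp_pos: [0.3837, -0.312, 0.1625]
tool_rot: [-0.001, 0.802, 0.597, -0.0]
ft_force: [0.4, 0.7, -0.8]
finger_gap: 0.169
```

```bash
python3 -c "
from fit import *; st()"
```

```text
t 22.5 tcp [ 0.3837 -0.312   0.1625] xang 73.28 zdown [-0.0013  0.001  -1.    ] q [-0.6826  0.2267 -0.192   1.1536 -0.     -0.3908] F [ 0.3803  0.6571 -0.75  ] M [0.0227 0.1    0.0494] gap 14.38
```

Emit:
{"op": "play_rows", "data": {"commands": [{"offset": [0,0,12],"yaw": 0},{"offset": [0,0,12],"yaw": 0},{"offset": [0,10,6],"yaw": 0},{"offset": [0,14,6],"yaw": 0},{"offset": [0,16,8],"yaw": 0},{"offset": [0,16,10],"yaw": 0},{"offset": [0,16,12],"yaw": 0},{"offset": [0,14,8],"yaw": 0},{"offset": [0,14,9],"yaw": 0},{"offset": [0,13,10],"yaw": 0},{"offset": [0,0,0],"yaw": 0}], "grip_force": 20}}

```text
clock: 23.42
tcp_pos: [0.4962, -0.3461, 0.071]
tool_rot: [0.002, 0.802, 0.597, 0.001]
ft_force: [3.5, -1.7, 9.7]
finger_gap: 0.167
```

Emit:
{"op": "play_rows", "data": {"commands": [{"offset": [0,10,11],"yaw": 0},{"offset": [0,9,12],"yaw": 0},{"offset": [0,8,14],"yaw": 0},{"offset": [0,0,0],"yaw": 0}]}}

```text
clock: 23.75
tcp_pos: [0.5218, -0.3535, 0.0335]
tool_rot: [0.001, 0.802, 0.597, 0.001]
ft_force: [5.0, -1.8, 6.3]
finger_gap: 0.171
```

```bash
python3 -c "
from fit import *; st()"
```

```text
t 23.75 tcp [ 0.5218 -0.3535  0.0335] xang 73.37 zdown [ 0.003  -0.0015 -1.    ] q [-0.5958  0.5759 -0.0106  0.981   0.0004 -0.3055] F [ 4.9883 -1.8422  6.3042] M [-0.1142 -0.4936 -0.0087] gap 14.51
```

Emit:
{"op": "play_rows", "data": {"commands": [{"offset": [0,0,0],"yaw": 0},{"offset": [0,0,0],"yaw": 0},{"offset": [0,0,0],"yaw": 0},{"offset": [0,0,-15],"yaw": 0},{"offset": [0,0,-30],"yaw": 0},{"offset": [0,0,-35],"yaw": 0},{"offset": [0,0,-35],"yaw": 0},{"offset": [0,0,-35],"yaw": 0},{"offset": [0,0,-35],"yaw": 0},{"offset": [0,0,-35],"yaw": 0},{"offset": [0,0,-30],"yaw": 0},{"offset": [0,0,-17],"yaw": 0}], "grip": 0.6}}

```text
clock: 24.75
tcp_pos: [0.5189, -0.3528, 0.3051]
tool_rot: [0.002, 0.802, 0.597, 0.001]
ft_force: [0.1, 0.2, 0.8]
finger_gap: 0.599
```

Emit:
{"op": "play_rows", "data": {"commands": [{"offset": [15,-8,0],"yaw": 0},{"offset": [30,-15,0],"yaw": 0},{"offset": [30,-15,0],"yaw": 0},{"offset": [30,-15,0],"yaw": 0},{"offset": [30,-15,0],"yaw": 0},{"offset": [30,-15,0],"yaw": 0},{"offset": [30,-15,0],"yaw": 0},{"offset": [30,-15,0],"yaw": 0},{"offset": [30,-16,0],"yaw": 0},{"offset": [30,-16,0],"yaw": 0},{"offset": [30,-16,0],"yaw": 0},{"offset": [30,-16,0],"yaw": 0}], "grip": 0}}

```text
clock: 25.75
tcp_pos: [0.4467, 0.03, 0.3013]
tool_rot: [0.0, 0.802, 0.597, 0.0]
ft_force: [0.7, -0.1, 0.2]
finger_gap: 0.002
```

Emit:
{"op": "play_rows", "data": {"commands": [{"offset": [30,-16,0],"yaw": 0},{"offset": [22,-12,0],"yaw": 0},{"offset": [14,-8,0],"yaw": 0},{"offset": [0,0,0],"yaw": 4},{"offset": [0,0,0],"yaw": 7},{"offset": [0,0,0],"yaw": 7},{"offset": [0,0,0],"yaw": 7},{"offset": [0,0,0],"yaw": 4.7},{"offset": [0,0,0],"yaw": 0}]}}

```text
clock: 26.5
tcp_pos: [0.4318, 0.1021, 0.3012]
tool_rot: [0.0, 0.929, 0.37, 0.0]
ft_force: [0.1, -0.6, -0.2]
finger_gap: -0.003
```

Run:
```python
from fit import *; o,R=st(); print(sh(o['tcp_pos']))
t=cams.camera("top"); s=cams.camera("side"); np.save("pics/t8.npy",t)
# scoop resting check + lid from side image: steel ear/lid edge via known geometry projections
c=cams.calibration("side")
for th in (1.55,1.6,1.65,1.7):
    e=[np.r_[C+u*X+(.065-.13*np.cos(th)+.02*np.sin(th))*Y,.065+.13*np.sin(th)+.02*np.cos(th)] for u in (-.065,.065)]
    print(th,proj(c,e).round(1).tolist())
```

```text
t 26.5 tcp [0.4318 0.1021 0.3012] xang 43.45 zdown [ 0.0005  0.0001 -1.    ] q [ 0.2321  0.0947  0.0009  1.4765 -0.      1.0445] F [ 0.0645 -0.6433 -0.211 ] M [-0.0786  0.0294 -0.0158] gap -0.23
[ -1.5 137.7 301.2]
1.55 [[232.1, 170.1], [188.6, 175.5]]
1.6 [[232.4, 171.7], [188.8, 177.1]]
1.65 [[232.8, 173.3], [189.0, 178.8]]
1.7 [[233.1, 175.0], [189.2, 180.6]]
```

Emit:
{"op": "play_rows", "data": {"commands": [{"offset": [1,0,15],"yaw": 0},{"offset": [0,0,25],"yaw": 0},{"offset": [0,0,30],"yaw": 0},{"offset": [0,0,28],"yaw": 0},{"offset": [0,0,15],"yaw": 0},{"offset": [0,4,2],"yaw": 0},{"offset": [0,10,0],"yaw": 0},{"offset": [0,10,0],"yaw": 0},{"offset": [0,10,0],"yaw": 0},{"offset": [0,10,-1],"yaw": 0},{"offset": [0,10,-1],"yaw": 0},{"offset": [0,8,-1],"yaw": 0}]}}

```text
clock: 27.6
tcp_pos: [0.4765, 0.0569, 0.1892]
tool_rot: [0.0, 0.928, 0.372, 0.0]
ft_force: [-1.3, 2.5, -1.5]
finger_gap: -0.002
```

```bash
python3 -c "
from fit import *; o,R=st(); print(sh(o['tcp_pos']))"
```

```text
t 27.6 tcp [0.4765 0.0569 0.1892] xang 43.69 zdown [ 0.0005  0.     -1.    ] q [ 0.1189  0.1833 -0.1778  1.2092 -0.      0.9272] F [-1.2621  2.4942 -1.4867] M [ 0.417   0.2585 -0.0414] gap -0.17
[ -0.3  74.2 189.2]
```

Emit:
{"op": "play_rows", "data": {"commands": [{"offset": [0,11,4],"yaw": 0},{"offset": [0,11,4],"yaw": 0},{"offset": [0,11,4.5],"yaw": 0},{"offset": [0,11,5],"yaw": 0},{"offset": [0,10.5,5],"yaw": 0},{"offset": [0,10,5],"yaw": 0},{"offset": [0,9,7],"yaw": 0},{"offset": [0,8.5,8],"yaw": 0},{"offset": [0,8,8.7],"yaw": 0}]}}

```text
clock: 28.35
tcp_pos: [0.5383, -0.0078, 0.1368]
tool_rot: [0.0, 0.928, 0.372, 0.0]
ft_force: [-1.6, -0.2, 2.1]
finger_gap: -0.0
```

```bash
python3 -c "
from fit import *; o,R=st(); print(sh(o['tcp_pos']))"
```

```text
t 28.35 tcp [ 0.5383 -0.0078  0.1368] xang 43.71 zdown [ 0.0002 -0.0002 -1.    ] q [-0.0144  0.3261 -0.1253  1.1192 -0.0002  0.7936] F [-1.6027 -0.1753  2.0502] M [-0.0602  0.2872 -0.0797] gap -0.03
[ -0.4 -15.3 136.8]
```

Emit:
{"op": "play_rows", "data": {"commands": [{"offset": [0,5,8],"yaw": 0},{"offset": [0,5,8],"yaw": 0},{"offset": [0,5,8.8],"yaw": 0},{"offset": [0,3,8],"yaw": 0},{"offset": [0,3,8],"yaw": 0},{"offset": [0,2,6],"yaw": 0},{"offset": [0,0,3],"yaw": 0},{"offset": [0,0,2],"yaw": 0},{"offset": [0,0,0],"yaw": 0}]}}

```text
clock: 29.1
tcp_pos: [0.5534, -0.0236, 0.0855]
tool_rot: [-0.0, 0.928, 0.372, -0.0]
ft_force: [-0.5, -0.5, 0.5]
finger_gap: -0.001
```

```bash
python3 -c "
from fit import *; o,R=st(); print(sh(o['tcp_pos']))"
```

```text
t 29.1 tcp [ 0.5534 -0.0236  0.0855] xang 43.72 zdown [-0.0004  0.0001 -1.    ] q [-0.0426  0.3916 -0.1664  1.0131  0.0001  0.7651] F [-0.5363 -0.5227  0.5302] M [-0.0229  0.0119 -0.0674] gap -0.1
[ -0.4 -37.1  85.5]
```

Emit:
{"op": "play_rows", "data": {"commands": [{"offset": [0,0,1],"yaw": 0},{"offset": [0,0,1],"yaw": 0},{"offset": [0,0,1],"yaw": 0},{"offset": [0,0,0],"yaw": 0}]}}

```text
clock: 29.43
tcp_pos: [0.5538, -0.0235, 0.0848]
tool_rot: [0.0, 0.928, 0.372, 0.001]
ft_force: [-10.3, 0.2, 25.4]
finger_gap: -0.004
```

Emit:
{"op": "play_rows", "data": {"commands": [{"offset": [0,0,-12],"yaw": 0},{"offset": [0,0,-28],"yaw": 0},{"offset": [0,0,-30],"yaw": 0},{"offset": [0,0,-30],"yaw": 0},{"offset": [5,-12,-25],"yaw": 0},{"offset": [10,-24,-15],"yaw": 0},{"offset": [12,-28,0],"yaw": 0},{"offset": [13,-30,0],"yaw": 0},{"offset": [13,-30,0],"yaw": 0},{"offset": [13,-30,0],"yaw": 0},{"offset": [13,-30,0],"yaw": 0},{"offset": [13,-30,0],"yaw": 0}], "grip": 0.55}}

```text
clock: 30.43
tcp_pos: [0.4714, 0.196, 0.2233]
tool_rot: [-0.0, 0.928, 0.372, 0.0]
ft_force: [0.6, -0.5, -0.6]
finger_gap: 0.55
```

Emit:
{"op": "play_rows", "data": {"commands": [{"offset": [13,-30,0],"yaw": 0},{"offset": [12,-28,0],"yaw": 0},{"offset": [8,-20,0],"yaw": 0},{"offset": [3,-10,0],"yaw": 0},{"offset": [0,0,0],"yaw": 0},{"offset": [0,0,0],"yaw": 0}]}}

```text
clock: 30.93
tcp_pos: [0.4373, 0.2829, 0.2229]
tool_rot: [0.0, 0.928, 0.373, 0.0]
ft_force: [1.2, -0.7, -0.3]
finger_gap: 0.549
```

Run:
```python
from fit import *; o,R=st()
c=cams.calibration("wrist"); im=cams.camera("wrist"); cv2.imwrite("pics/w9.png",im[:,:,::-1]); t=cams.camera("top"); cv2.imwrite("pics/t9.png",t[:,:,::-1])
print("pred pin top",proj(c,[(.438,.2833,.08),(.438,.2833,.042)]))
hsv=cv2.cvtColor(im,cv2.COLOR_RGB2HSV)
m=((hsv[...,0]<20)&(hsv[...,1]>110)&(hsv[...,2]>50)).astype(np.uint8)
k,l,s,cc=cv2.connectedComponentsWithStats(m)
for i in np.argsort(-s[1:,4])[:3]+1: print("orange",s[i],cc[i])
i=np.argmax(s[1:,4])+1; x,y,w,h,_=s[i]
blk=(l==i).astype(np.uint8); cn,_=cv2.findContours(blk,cv2.RETR_EXTERNAL,cv2.CHAIN_APPROX_NONE); hull=cv2.convexHull(max(cn,key=cv2.contourArea)); full=np.zeros_like(blk); cv2.fillPoly(full,[hull],1)
g=((full==1)&(hsv[...,1]<90)).astype(np.uint8)
k,l2,s2,c2=cv2.connectedComponentsWithStats(g)
for j in np.argsort(-s2[1:,4])[:3]+1: print("grey",s2[j],c2[j])
```

```text
t 30.93 tcp [0.4373 0.2829 0.2229] xang 43.77 zdown [ 0.0002 -0.0001 -1.    ] q [ 0.5744  0.2576  0.0019  1.315  -0.0002  1.3812] F [ 1.2257 -0.7158 -0.2745] M [0.014  0.0504 0.0252] gap 46.68
pred pin top [[252.5551 179.1342]
 [252.3419 170.1587]]
orange [    0     0   167    83 10165] [70.8161 34.5948]
orange [ 222  124   78   78 3009] [259.5759 161.9631]
orange [ 347  336   47   48 1261] [364.1768 364.1205]
grey [ 57  58  71  24 801] [89.7066 69.0225]
grey [21 82  7  1  7] [24. 82.]
grey [159  28   1   2   2] [159.   28.5]
```

Run:
```python
from fit import *
im=cv2.imread("pics/w9.png"); c=cams.calibration("wrist")
hsv=cv2.cvtColor(im,cv2.COLOR_BGR2HSV); sub=hsv[120:205,218:304]
full=((hsv[...,0]<20)&(hsv[...,1]>110)&(hsv[...,2]>50)).astype(np.uint8); full[:120]=0; full[205:]=0; full[:,:218]=0; full[:,304:]=0
cn,_=cv2.findContours(full,0,1); hull=cv2.convexHull(np.vstack(cn)); F=np.zeros_like(full); cv2.fillPoly(F,[hull],1)
(cx,cy),(w,h),an=cv2.minAreaRect(np.vstack(cn)); print("block rect",cx,cy,w,h,an)
g=((F==1)&(hsv[...,1]<100)).astype(np.uint8)
k,l,s,cc=cv2.connectedComponentsWithStats(g)
for j in np.argsort(-s[1:,4])[:4]+1: print("grey",s[j],cc[j], atz(c,cc[j],.062))
for r in range(150,200,3): print(r,' '.join(f"{v:3d}" for v in hsv[r,232:276:2,1]))
```

```text
block rect 259.7162170410156 163.5567169189453 60.48054504394531 60.8312873840332 26.003345489501953
grey [248 154  24  28 507] [259.61143984 167.18343195] [0.4382619  0.29388647 0.062     ]
grey [282 181   3   4   4] [283.  182.5] [0.46890962 0.29930273 0.062     ]
grey [244 126   1   1   1] [244. 126.] [0.39609451 0.31401045 0.062     ]
grey [249 124   1   1   1] [249. 124.] [0.39843479 0.31905388 0.062     ]
150  50 136 146 144 141 143 138 147 141 146 147 143 155 141 144 143 142 148 150 145 145 142
153 123 149 145 145 145 144 147 145 147 141 148 147 145 138 141 145 145 141 144 145 147 140
156 149 147 140 149 144 143 139 145 149 145 116  39  11   9   6   4  21  90 141 148 147 141
159 145 149 144 142 142 145 141 146 145  70   8  10  12   9  13   8   8   4  43 127 146 141
162 145 141 144 149 149 143 143 143  96  14   6   9   8   0   5  14   6   8   6  47 142 145
165 151 144 146 142 145 140 141 141  44  10   9  11  10  14   4   5  22  12   6  30 127 145
168 146 136 131 129 145 138 145 158  61  13  10   4   8   6  10   6   9  10   5  28 123 149
171 139 128 131 142 144 137 139 143 142  
[... 178 characters left out ...]
 131 118 128  30   4   4   8   8   4  27 100 133 142 132
180 138 133 135 137 131 133 118 140 133 126 128 133  71  24  15  19  52 120 131 145 136 131
183 132 137 147 116 146 139 141 143 133 138 134 136 126 144 143 143 144 152 121 133 131 128
186  38  49  81 111 136 136 137 147 134 141 138 134 144 133 140 124 128 126 149 132 142 139
189  33  31  35  32  44  79 118 143 141 133 159 155 152 149 139 147 140 126 133 141 143 141
192  30  31  30  32  27  32  33  39  61 104 142 146 140 134 137 141 145 140 137 139 141 147
195  27  33  35  34  33  34  34  30  28  31  33  54  84 117 146 138 141 146 140 143 138 141
198  33  28  31  32  30  31  32  32  32  36  29  34  32  32  51  82 120 143 137 143 140 124
```

```bash
python3 -c "
from fit import *; c=cams.calibration('wrist')
print(atz(c,(259.6,165.5),.044),atz(c,(260.2,173.2),.08)); to([*((atz(c,(259.6,165.5),.044)+atz(c,(260.2,173.2),.08))/2)[:2],.05])
# rest-block centre, top face 40mm
print(atz(c,(259.7,163.5),.04))"
```

```text
[0.44027154 0.29257173 0.044     ] [0.43971037 0.29249808 0.08      ]
t 31.03 tcp [0.4378 0.2822 0.2229] xang 43.67 zdown [ 0.0002 -0.0002 -1.    ] q [ 0.5727  0.2575  0.0018  1.315  -0.0003  1.3813] F [ 0.5975 -0.0384 -0.1297] M [-0.0135 -0.0014  0.0257] gap 46.44
offset [  8.8  -6.  172.9]
[0.4394 0.2938 0.04  ]
```

Emit:
{"op": "play_rows", "data": {"commands": [{"offset": [4,-3,10],"yaw": 0},{"offset": [4.5,-3,20],"yaw": 0},{"offset": [0,0,30],"yaw": 0},{"offset": [0,0,15],"yaw": 0},{"offset": [0,0,0],"yaw": 0},{"offset": [0,0,0],"yaw": 0}]}}

```text
clock: 31.53
tcp_pos: [0.4392, 0.2926, 0.1473]
tool_rot: [0.0, 0.928, 0.372, -0.001]
ft_force: [0.0, 0.2, 1.5]
finger_gap: 0.551
```

Run:
```python
from fit import *; o,R=st()
c=cams.calibration("wrist"); im=cams.camera("wrist"); cv2.imwrite("pics/w10.png",im[:,:,::-1])
P=[(.440,.2925,.08),(.440,.2925,.044)]; print(proj(c,P))
hsv=cv2.cvtColor(im,cv2.COLOR_RGB2HSV)
g=(hsv[...,1]<90)
for r in range(150,250,4): print(r,''.join('#' if v else '.' for v in g[r,205:305]))
```

```text
t 31.53 tcp [0.4392 0.2926 0.1473] xang 43.67 zdown [-0.0013 -0.0009 -1.    ] q [ 0.5876  0.3007 -0.1333  1.1384  0.      1.3963] F [0.0146 0.181  1.5189] M [ 0.0009 -0.0371  0.0281] gap 46.83
[[253.0876 206.0582]
 [252.8246 191.623 ]]
150 #########################.......................................####################################
154 #######################.................................................############################
158 #####################............................................................###################
162 ###################......................................................................###########
166 #################.............................................................................######
170 ###############..................................................................................###
174 #############.......................................................................................
178 ############...............................###########...........................................###
182 ##########..........
[... 1060 characters left out ...]
####.......................................###########################
226 ###########################################............................#############################
230 ####################################################.................###############################
234 #############################################################......#################################
238 ####################################################################################################
242 #############################################################################################.######
246 #############################################################################################.######
```

Emit:
{"op": "play_rows", "data": {"commands": [{"offset": [1.2,0.6,15],"yaw": 0},{"offset": [0,0,25],"yaw": 0},{"offset": [0,0,25],"yaw": 0},{"offset": [0,0,20],"yaw": 0},{"offset": [0,0,11],"yaw": 0},{"offset": [0,0,0],"yaw": 0},{"offset": [0,0,0],"yaw": 0}]}}

```text
clock: 32.17
tcp_pos: [0.4413, 0.2938, 0.0528]
tool_rot: [-0.0, 0.928, 0.372, 0.0]
ft_force: [-0.1, -0.2, 0.5]
finger_gap: 0.549
```

Emit:
{"op": "play_rows", "data": {"commands": [{"offset": [0,0,0],"yaw": 0},{"offset": [0,0,0],"yaw": 0},{"offset": [0,0,0],"yaw": 0},{"offset": [0,0,0],"yaw": 0},{"offset": [0,0,0],"yaw": 0},{"offset": [0,0,0],"yaw": 0},{"offset": [0,0,0],"yaw": 0}], "grip": 0, "grip_force": 90}}

```text
clock: 32.75
tcp_pos: [0.4415, 0.2942, 0.0533]
tool_rot: [-0.0, 0.928, 0.372, 0.001]
ft_force: [-1.8, -1.3, 10.8]
finger_gap: 0.156
```

```bash
python3 -c "
from fit import *; st()"
```

```text
t 32.75 tcp [0.4415 0.2942 0.0533] xang 43.71 zdown [ 0.0021  0.0013 -1.    ] q [ 0.5878  0.374  -0.2824  0.912  -0.0001  1.3957] F [-1.7689 -1.2651 10.798 ] M [-0.3047  0.3449  0.0098] gap 13.23
```

Emit:
{"op": "play_rows", "data": {"commands": [{"offset": [0,0,-4],"yaw": 0},{"offset": [0,0,-10],"yaw": 0},{"offset": [0,0,-20],"yaw": 0},{"offset": [0,0,-28],"yaw": 0},{"offset": [0,0,-28],"yaw": 0},{"offset": [0,0,-25],"yaw": 0},{"offset": [0,0,-15],"yaw": 0},{"offset": [-5,15,0],"yaw": 0},{"offset": [-9,28,0],"yaw": 0},{"offset": [-10,30,0],"yaw": 0},{"offset": [-10,30,0],"yaw": 0},{"offset": [-10,30,0],"yaw": 0}]}}

```text
clock: 33.75
tcp_pos: [0.5012, 0.1659, 0.183]
tool_rot: [0.0, 0.928, 0.373, 0.001]
ft_force: [0.2, 0.3, -0.1]
finger_gap: 0.158
```

Emit:
{"op": "play_rows", "data": {"commands": [{"offset": [-10,30,0],"yaw": 0},{"offset": [-10,30,0],"yaw": 0},{"offset": [-10,30,0],"yaw": 0},{"offset": [-10,30,0],"yaw": 0},{"offset": [-10,30,0],"yaw": 0},{"offset": [-10,30,0],"yaw": 0},{"offset": [-10,30,0],"yaw": 0},{"offset": [-10,27,0],"yaw": 0},{"offset": [-8,20,0],"yaw": 0},{"offset": [-4,12,0],"yaw": 0},{"offset": [0,0,0],"yaw": 0},{"offset": [0,0,0],"yaw": 0}]}}

```text
clock: 34.75
tcp_pos: [0.6201, -0.0908, 0.1821]
tool_rot: [-0.0, 0.928, 0.372, 0.0]
ft_force: [-0.5, -0.1, -1.0]
finger_gap: 0.152
```

Run:
```python
from fit import *; o,R=st(); print(sh(o['tcp_pos']))
c=cams.calibration("wrist"); im=cams.camera("wrist"); cv2.imwrite("pics/w11.png",im[:,:,::-1])
h=proj(c,[(.595,-.060,.073)])[0]; print("pred hole",h, "pin tip",proj(c,[o["tcp_pos"]-[0,0,.0493],o["tcp_pos"]-[0,0,.0133]]))
x,y=h.astype(int); g=cv2.cvtColor(im,cv2.COLOR_RGB2GRAY)
for r in range(y-40,y+44,4): print(r,' '.join(f"{v:3d}" for v in g[r,x-40:x+44:4]))
b=cv2.resize(im[max(0,y-80):y+120,x-100:x+100],(600,600),interpolation=cv2.INTER_CUBIC); cv2.imwrite("pics/c11.png",b[:,:,::-1]); print(x-100,max(0,y-80))
```

```text
t 34.75 tcp [ 0.6201 -0.0908  0.1821] xang 43.68 zdown [ 0.      0.0002 -1.    ] q [-0.1455  0.4921  0.2386  1.3173  0.0002  0.6629] F [-0.5033 -0.1246 -1.0465] M [0.053  0.0668 0.0187] gap 12.91
[   1.4 -131.8  182.1]
pred hole [255.6398 145.9784] pin tip [[252.3824 214.2866]
 [252.7414 237.4277]]
105  83  84  82  83  85  84  80  80  83  89  86  87 159 165 159 164 175 170 170 171 161
109  82  79  83  81  85  82  79  81  86  88  89  88  86 161 158 165 176 170 174 167 164
113  93  93  90  71  74  73  74  71  70  76  78  78  78 109 115 126 138 138 146 147 140
117  95  93  93  75  73  74  71  73  72  73  71  71  73  78 148 147 142 146 120 121  92
121  96  94  97  77  73  71  72  69  69  68  72  71  75  70 117 148 142 145 177 175 172
125  96  93  91  73  73  71  70  73  71  71  70  72  70  72 101 148 143 144 175 172 173
129  95  93  96  71  70  73  70  73  67  72  70  72  73  75  68 116 140 146 172 174 171
133  93  94  93  75  70  74  71  71  68  71  71  73  74  71  70  94 144 146 172 175 174
137  95  96  96  76  73  72  70  69  67  72  88  71  68  72  71  71  89 149 175 179 172
141  94 
[... 354 characters left out ...]
4  92  74  70  72  71  70  71  73  68  72  71  69  68  68  73  83  97  91 158
161  93  92  93  75  74  71  73  69  70  72  68  70  71  73  69  72  71  88  94  95  91
165 100 102  95  74  71  71  71  72  70  71  70  71  71  70  69  70  72  91  95  93  90
169 117 120 125  78  71  72  72  70  69  73  67  70  73  71  69  70  71  89  92  93  89
173 122 123 121  88  71  71  72  72  70  70  71  70  72  70  72  69  70  88  92  93  98
177 121 123 119 130 116  93  92  93  93  90  90  94  92  97  95  97  96  91  92  94  95
181 124 118 119 121 124 116  90  96  88  93  89  92  97  94  93  94  90  94  92  95 117
185 121 122 121 125 120 123  99  96  93  98  93  93  92  92  94  93  93  95 100 119 115
155 65
```

View pics/c11.png

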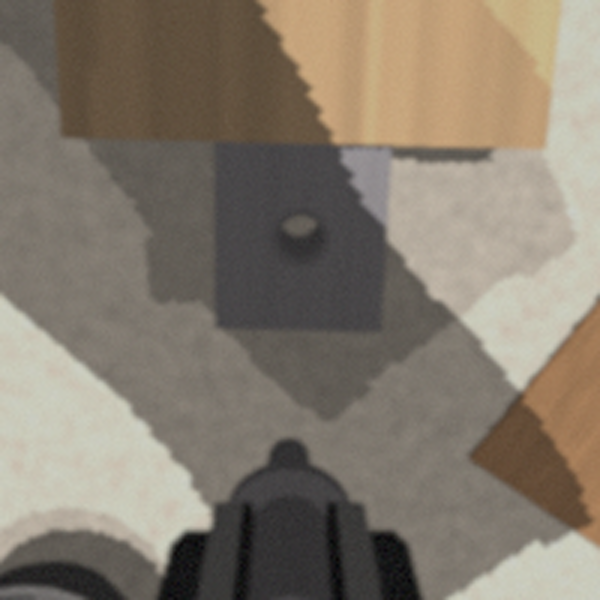

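Run:
```python
from fit import *; o,R=st(); c=cams.calibration("wrist")
h=atz(c,(255,143.3),.073); tip=atz(c,(251.6,214.3),o["tcp_pos"][2]-.0493); print(h,sh(h)); print("tip",tip-o["tcp_pos"])
d=R.T@(h-tip)*1000; print("tip->hole mm",d.round(1)); to(np.r_[h[:2],.14])
e=[atz(c,(155+u/3,65+v/3),.073) for u,v in ((217,328),(382,330),(387,146),(217,143))]; print("ear",[sh(x) for x in e])
```

```text
t 34.8 tcp [ 0.62   -0.0902  0.1822] xang 43.73 zdown [ 0.      0.0003 -1.    ] q [-0.1446  0.4916  0.2379  1.3171  0.0003  0.663 ] F [-0.2056  0.2307 -0.4567] M [-0.004  -0.0155  0.0072] gap 13.38
[ 0.5928 -0.0581  0.073 ] [  4.3 -89.3  73. ]
tip [-0.0004 -0.0004 -0.0493]
tip->hole mm [  3.1 -42.   59.9]
t 34.8 tcp [ 0.62   -0.0902  0.1822] xang 43.73 zdown [ 0.      0.0003 -1.    ] q [-0.1446  0.4916  0.2379  1.3171  0.0003  0.663 ] F [-0.2056  0.2307 -0.4567] M [-0.004  -0.0155  0.0072] gap 13.38
offset [  2.5 -42.   42.2]
ear [array([ -20.6, -117.4,   73. ]), array([  29.2, -117.9,   73. ]), array([ 28.7, -64.1,  73. ]), array([-19.3, -63.4,  73. ])]
```

Emit:
{"op": "play_rows", "data": {"commands": [{"offset": [1,-8,0],"yaw": 0},{"offset": [2,-14,0],"yaw": 0},{"offset": [0,-13,0],"yaw": 0},{"offset": [0,-6.5,5],"yaw": 0},{"offset": [0,0,14],"yaw": 0},{"offset": [0,0,17],"yaw": 0},{"offset": [0,0,14],"yaw": 0},{"offset": [0,0,6],"yaw": 0},{"offset": [0,0,0],"yaw": 0},{"offset": [0,0,0],"yaw": 0}]}}

```text
clock: 35.63
tcp_pos: [0.5934, -0.0581, 0.1264]
tool_rot: [-0.0, 0.928, 0.373, 0.0]
ft_force: [0.1, -0.8, -0.5]
finger_gap: 0.158
```

Run:
```python
from fit import *; o,R=st(); print(sh(o["tcp_pos"])); c=cams.calibration("wrist"); im=cams.camera("wrist")
print(proj(c,[(.5928,-.0581,.073),o["tcp_pos"]-[0,0,.0493],o["tcp_pos"]-[0,0,.0133]]))
g=cv2.cvtColor(im,cv2.COLOR_RGB2GRAY)
for r in range(186,240,3): print(r,' '.join(f"{v:3d}" for v in g[r,220:290:3]))
```

```text
t 35.63 tcp [ 0.5934 -0.0581  0.1264] xang 43.76 zdown [ 0.0001  0.0001 -1.    ] q [-0.0976  0.4476  0.0271  1.1502  0.0001  0.7094] F [ 0.1082 -0.7888 -0.495 ] M [-0.0501  0.0523  0.0003] gap 13.39
[  4.8 -89.7 126.4]
[[251.7118 211.5302]
 [252.3913 214.252 ]
 [252.749  237.3962]]
186  75  72  75  72  72  71  71  70  69  70  74  69  68  71  73  73  72  71  75  74  69  73  78  94
189  71  72  72  72  73  69  71  70  69  71  71  71  68  70  72  73  72  71  73  73  72  72  78  95
192  73  69  72  71  72  74  69  68  67  73  72  71  71  72  75  72  75  71  75  71  71  71  80  97
195  70  73  73  69  72  71  72  68  72  70  72  71  72  70  72  72  75  74  73  71  72  73  83  94
198  74  72  76  72  70  73  70  70  68  72  73  72  69  71  70  67  71  72  70  70  68  70  84  91
201  74  73  72  70  70  71  67  71  70  75  69  67  68  72  71  72  73  71  71  70  70  73  85  95
204  69  70  74  71  70  70  69  68  71  67  60  62  63  73  72  73  72  73  72  70  69  73  86  95
207  72  73  73  73  70  68  72  66  62  52  53  54  55  64  72  71  72  71  72  72  72  72  86 102
210  72  69  71  
[... 282 characters left out ...]

219  72  72  76  72  71  71  70  67  54  50  52  53  53  60  71  68  69  71  72  71  70  73 122 123
222  74  75  74  69  73  74  62  52  61  64  69  68  66  57  52  68  69  72  73  72  75  78 123 119
225  74  71  73  74  70  56  66  73  67  70  70  71  71  70  68  58  65  69  70  72  75  77 120 121
228  70  72  74  71  65  65  69  69  70  71  69  69  70  71  73  70  62  68  71  69  72  77 119 122
231  73  74  69  69  64  64  67  72  63  57  55  56  59  68  71  64  67  66  73  69  73  82 124 125
234  72  72  65  58  60  49  37  58  50  54  50  55  52  53  67  20  59  58  57  71  73  85 124 123
237  82  73  62  59  60  47  29  51  51  53  49  52  48  51  51  17  57  57  62  71  70  91 122 124
```

Emit:
{"op": "play_rows", "data": {"commands": [{"offset": [0,0,2],"yaw": 0},{"offset": [0,0,3],"yaw": 0},{"offset": [0,0,3],"yaw": 0},{"offset": [0,0,2],"yaw": 0},{"offset": [0,0,0],"yaw": 0}]}}

```text
clock: 36.1
tcp_pos: [0.5934, -0.0589, 0.1153]
tool_rot: [-0.0, 0.928, 0.372, -0.0]
ft_force: [0.3, 0.8, -1.7]
finger_gap: 0.154
```

Emit:
{"op": "play_rows", "data": {"commands": [{"offset": [0,0,3],"yaw": 0},{"offset": [0,0,4],"yaw": 0},{"offset": [0,0,4],"yaw": 0},{"offset": [0,0,2],"yaw": 0},{"offset": [0,0,0],"yaw": 0}]}}

```text
clock: 36.52
tcp_pos: [0.5933, -0.0588, 0.1021]
tool_rot: [-0.0, 0.928, 0.372, -0.0]
ft_force: [0.3, -0.2, -0.8]
finger_gap: 0.154
```

Emit:
{"op": "play_rows", "data": {"commands": [{"offset": [0,0,3],"yaw": 0},{"offset": [0,0,4],"yaw": 0},{"offset": [0,0,3],"yaw": 0},{"offset": [0,0,2],"yaw": 0},{"offset": [0,0,1],"yaw": 0},{"offset": [0,0,0],"yaw": 0}]}}

```text
clock: 37.02
tcp_pos: [0.5935, -0.0588, 0.0895]
tool_rot: [-0.0, 0.928, 0.372, -0.0]
ft_force: [0.2, -0.8, -0.7]
finger_gap: 0.154
```

Both holes entered freely. Seating the collar now.

Emit:
{"op": "play_rows", "data": {"commands": [{"offset": [0,0,1],"yaw": 0},{"offset": [0,0,1],"yaw": 0},{"offset": [0,0,1],"yaw": 0},{"offset": [0,0,0],"yaw": 0},{"offset": [0,0,0],"yaw": 0}]}}

```text
clock: 37.43
tcp_pos: [0.5936, -0.0588, 0.0868]
tool_rot: [-0.0, 0.928, 0.372, -0.0]
ft_force: [-0.1, -0.3, -0.3]
finger_gap: 0.153
```

Emit:
{"op": "play_rows", "data": {"commands": [{"offset": [0,0,0.5],"yaw": 0},{"offset": [0,0,0.5],"yaw": 0},{"offset": [0,0,0],"yaw": 0},{"offset": [0,0,0],"yaw": 0}]}}

```text
clock: 37.77
tcp_pos: [0.5938, -0.0589, 0.0862]
tool_rot: [0.0, 0.928, 0.372, 0.0]
ft_force: [-2.0, 0.4, 5.7]
finger_gap: 0.155
```

Emit:
{"op": "play_rows", "data": {"commands": [{"offset": [0,0,0.4],"yaw": 0},{"offset": [0,0,0],"yaw": 0},{"offset": [0,0,0],"yaw": 0},{"offset": [0,0,0],"yaw": 0}]}}

```text
clock: 38.1
tcp_pos: [0.5938, -0.0589, 0.0862]
tool_rot: [0.0, 0.928, 0.372, 0.0]
ft_force: [-3.3, 0.6, 9.3]
finger_gap: 0.155
```

Run:
```python
from fit import *
for _ in range(3): st(); cams.camera("side")
im=cams.camera("wrist"); c=cams.calibration("wrist")
g=cv2.cvtColor(im,cv2.COLOR_RGB2HSV)
t=cams.camera("top"); cv2.imwrite("pics/t12.png",t[:,:,::-1]); t0=cv2.imread("pics/top0.png")[:,:,::-1]
for n,(u,v) in {"tub":(308,132),"jar":(125,155),"brush":(240,211)}.items():
    print(n,np.abs(t[v-12:v+12,u-14:u+14].astype(int)-t0[v-12:v+12,u-14:u+14]).mean().round(1))
```

```text
t 38.1 tcp [ 0.5938 -0.0589  0.0862] xang 43.72 zdown [ 0.0009 -0.0001 -1.    ] q [-0.0988  0.4726 -0.0394  1.0579 -0.      0.709 ] F [-3.3308  0.6367  9.2718] M [0.0771 0.8085 0.0076] gap 13.15
t 38.15 tcp [ 0.5938 -0.0589  0.0862] xang 43.72 zdown [ 0.0009 -0.0001 -1.    ] q [-0.0988  0.4725 -0.0394  1.0579 -0.      0.709 ] F [-3.6407  0.8382 10.0825] M [ 0.0929  0.7412 -0.0224] gap 13.13
t 38.2 tcp [ 0.5938 -0.0589  0.0862] xang 43.71 zdown [ 0.0008 -0.0001 -1.    ] q [-0.0988  0.4726 -0.0394  1.0579 -0.      0.7091] F [-3.6229  0.1285 10.7697] M [ 0.0667  0.8019 -0.0078] gap 13.11
tub 4.0
jar 5.8
brush 67.6
```

```bash
python3 -c "
from fit import *; st()
from rig import close_job; print(close_job())"
```

```text
t 38.35 tcp [ 0.5938 -0.0588  0.0862] xang 43.71 zdown [ 0.0008 -0.0001 -1.    ] q [-0.0988  0.4725 -0.0394  1.058  -0.      0.7091] F [-3.8478  0.8521 10.5763] M [0.0439 0.8057 0.0167] gap 13.22
the job is handed in; nothing more can be done
None
```

I handed the job in at 38.4 s of the 72 s allowed, with all six marbles in the tray, the shaker shut and the pin in. The arm is still holding the pin and pushing it down with about 10 N.

- **Pouring:** The moves only allow turning about the vertical, so the tool itself could not tip the scoop. Easing the grip to let it tip made it slip out instead, and it dropped into the open tray with the marbles still inside. I re-gripped it in two steps and swung it lip-down against the hinge-side wall. The picture afterwards shows all six marbles in the tray and the scoop empty. I then set the scoop down near where it started, but took no picture of it there.
- **Shutting:** I pushed the upper half over and pressed its top, which stopped at 84.8 mm with 25 N; 85 mm is expected when shut.
- **Pin:** It passed through both ears with no noticeable resistance. The collar stopped with the fingertips at 86.2 mm, against the 86.3 mm I had worked out. Over the last readings the push was 9.3–10.8 N with a sideways force of about 3–4 N, and the pin was gripped at 90 N.
- **Bystanders:** The bowl and jar look unchanged in the top camera. The same check disagreed for the brush, most likely because the arm was in front of it. It was still in place in the side picture taken during pouring, and I saw no contact with it.
- **Positions that disagreed:** My first position from the top camera was about 9 mm off for the pin and about 5 mm off for the shaker. I used the wrist camera's positions for gripping and inserting the pin.

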